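# Check jar lids by twist and pack the tight ones in a light tray

## Task

Lift the top tray off the pile, leaving the others in place, and stand it empty and square in the tape outline. Test every jar in the grey block by lightly twisting its lid anticlockwise by about a quarter turn: a fastened lid takes up a little play and then holds while the fingers slip, a loose one gives way and turns along. Load the jars whose lids held upright into that tray, spread evenly about its middle with jars on both sides so that it never tips, stand the loose ones upright in the tub, knock nothing over and leave the tape roll, bottle and wrapped pack alone.

Things in the scene. Friction and masses are not known exactly. Their poses are not given: they have to be found in the camera images.
- jar_a_c (a point): a jar, like the others: square white plastic body 50 x 50 mm and 70 mm tall (x and y axes square to its sides), round grey screw lid on top, 40 mm in diameter and 22 mm tall, 74 to 96 mm above the jar's underside. About 0.25 kg, may be absent. This point is the jar's centre, 48 mm above its underside; z up. The lid is captive: the jar can be lifted by it.
- jar_a_lid (a joint): how far the lid of jar_a is turned relative to the jar, rad, within 0.05 of 0 at first, growing anticlockwise seen from above; a white bar on top, from its axis to its rim, of the lid points along the jar's x axis at 0. Every lid takes about 0.08 N m to turn at first. A fastened one soon comes to a hard stop at 0.22 rad (fingers gripping it with under 10 N then slip round it); a loose one keeps turning as easily, up to 1.8 rad. Both stay where they are left.
- jar_b_c (a point): a jar, like the others: square white plastic body 50 x 50 mm and 70 mm tall (x and y axes square to its sides), round grey screw lid on top, 40 mm in diameter and 22 mm tall, 74 to 96 mm above the jar's underside. About 0.25 kg, may be absent. This point is the jar's centre, 48 mm above its underside; z up. The lid is captive: the jar can be lifted by it.
- jar_b_lid (a joint): how far the lid of jar_b is turned relative to the jar, rad, within 0.05 of 0 at first, growing anticlockwise seen from above; a white bar on top, from its axis to its rim, of the lid points along the jar's x axis at 0. Every lid takes about 0.08 N m to turn at first. A fastened one soon comes to a hard stop at 0.22 rad (fingers gripping it with under 10 N then slip round it); a loose one keeps turning as easily, up to 1.8 rad. Both stay where they are left.
- jar_c_c (a point): a jar, like the others: square white plastic body 50 x 50 mm and 70 mm tall (x and y axes square to its sides), round grey screw lid on top, 40 mm in diameter and 22 mm tall, 74 to 96 mm above the jar's underside. About 0.25 kg, may be absent. This point is the jar's centre, 48 mm above its underside; z up. The lid is captive: the jar can be lifted by it.
- jar_c_lid (a joint): how far the lid of jar_c is turned relative to the jar, rad, within 0.05 of 0 at first, growing anticlockwise seen from above; a white bar on top, from its axis to its rim, of the lid points along the jar's x axis at 0. Every lid takes about 0.08 N m to turn at first. A fastened one soon comes to a hard stop at 0.22 rad (fingers gripping it with under 10 N then slip round it); a loose one keeps turning as easily, up to 1.8 rad. Both stay where they are left.
- jar_d_c (a point): a jar, like the others: square white plastic body 50 x 50 mm and 70 mm tall (x and y axes square to its sides), round grey screw lid on top, 40 mm in diameter and 22 mm tall, 74 to 96 mm above the jar's underside. About 0.25 kg, may be absent. This point is the jar's centre, 48 mm above its underside; z up. The lid is captive: the jar can be lifted by it.
- jar_d_lid (a joint): how far the lid of jar_d is turned relative to the jar, rad, within 0.05 of 0 at first, growing anticlockwise seen from above; a white bar on top, from its axis to its rim, of the lid points along the jar's x axis at 0. Every lid takes about 0.08 N m to turn at first. A fastened one soon comes to a hard stop at 0.22 rad (fingers gripping it with under 10 N then slip round it); a loose one keeps turning as easily, up to 1.8 rad. Both stay where they are left.
- jar_e_c (a point): a jar, like the others: square white plastic body 50 x 50 mm and 70 mm tall (x and y axes square to its sides), round grey screw lid on top, 40 mm in diameter and 22 mm tall, 74 to 96 mm above the jar's underside. About 0.25 kg, may be absent. This point is the jar's centre, 48 mm above its underside; z up. The lid is captive: the jar can be lifted by it.
- jar_e_lid (a joint): how far the lid of jar_e is turned relative to the jar, rad, within 0.05 of 0 at first, growing anticlockwise seen from above; a white bar on top, from its axis to its rim, of the lid points along the jar's x axis at 0. Every lid takes about 0.08 N m to turn at first. A fastened one soon comes to a hard stop at 0.22 rad (fingers gripping it with under 10 N then slip round it); a loose one keeps turning as easily, up to 1.8 rad. Both stay where they are left.
- crate: fixed grey transport block, 248 mm (x) by 172 mm (y), 50 mm tall; origin under its centre on the table. Six square pockets of 56 mm, in 3 columns along x (at -76, 0, 76 mm) and 2 rows along y (at -38, 38 mm), floor 6 mm above the table. The jars stand in the pockets, which keep them from turning more than about 0.13 rad; one or two pockets are empty.
- tray_top_c (a point): the top one of a pile of three equal light cardboard trays (0.12 kg, open on top), 216 mm (its x) by 86 mm (its y), 56 mm tall over all. Walls 8 mm thick, reaching from 17 to 56 mm above its underside; inner room 200 x 70 mm, its floor 17 mm above the underside. It stands on two cross runners only, 12 mm tall, centred 36 mm either side of its middle along x and 12 mm wide, so a single jar set near an end tips it. This point is its centre, 28 mm above its underside; z up.
- tray_mid: the middle tray of the pile, same shape; origin under its centre. Each upper tray stands 44 mm above the one below, its runners between the lower one's long walls.
- tray_low: the lowest tray of the pile, on the table; origin under its centre.
- mark: the packing place: black tape outline on the table, 280 mm (x) by 150 mm (y); origin at its centre. Flat, nothing to bump into.
- tub: blue plastic tub for rejects, loose, 0.5 kg, 160 mm (x) by 92 mm (y), 45 mm tall, walls and floor 6 mm, open on top; origin under its centre. Stands at the other side of the table from the tape outline; which side varies.
- tape_roll: bystander: roll of packing tape, 90 mm diameter, 48 mm tall, beyond the work; origin under its centre
- spray: bystander: white bottle, 64 mm diameter, 170 mm tall, beyond the work; origin under its centre
- tissue_pack: bystander: wrapped pack 120 x 75 x 60 mm, beyond the work; origin under its centre
Things that resemble listed ones, but are neither listed nor needed, are in the scene too. Leave any orange or pink look-alike of the part that bears jar_d_c alone.

How it is judged:
On the way:
1. the top tray stands empty, level and square in the tape outline (horizontal distance between tray_top_c and mark below 0.04 m and angle between the x axis of tray_top_c and the x axis of mark, either way round below 0.25 rad and height (world z) of tray_top_c below 0.034 m and angle between tray_top_c's own z axis and vertical below 0.06 rad and not (x of jar_a_c in the frame of tray_top_c between -0.1 and 0.1 m and y of jar_a_c in the frame of tray_top_c between -0.035 and 0.035 m and z of jar_a_c in the frame of tray_top_c between 0 and 0.055 m) and not (x of jar_b_c in the frame of tray_top_c between -0.1 and 0.1 m and y of jar_b_c in the frame of tray_top_c between -0.035 and 0.035 m and z of jar_b_c in the frame of tray_top_c between 0 and 0.055 m) and not (x of jar_c_c in the frame of tray_top_c between -0.1 and 0.1 m and y of jar_c_c in the frame of tray_top_c between -0.035 and 0.035 m and z of jar_c_c in the frame of tray_top_c between 0 and 0.055 m) and not (x of jar_d_c in the frame of tray_top_c between -0.1 and 0.1 m and y of jar_d_c in the frame of tray_top_c between -0.035 and 0.035 m and z of jar_d_c in the frame of tray_top_c between 0 and 0.055 m) and not (x of jar_e_c in the frame of tray_top_c between -0.1 and 0.1 m and y of jar_e_c in the frame of tray_top_c between -0.035 and 0.035 m and z of jar_e_c in the frame of tray_top_c between 0 and 0.055 m) and contact force between the fingers and tray_top below 0.1 N), for 0.3 s.
At the end, for the whole second after the job is handed in: Tray level, square in the outline (40 mm, 0.25 rad). Jars whose lids were tried and held (at their stop, 0.15 to 0.3 rad) upright on the tray's floor, one over 12 mm to each side of its middle lengthwise; jars whose lids turned along (over 0.6 rad) upright in the tub. At rest (horizontal distance between tray_top_c and mark below 0.04 m and angle between the x axis of tray_top_c and the x axis of mark, either way round below 0.25 rad and height (world z) of tray_top_c below 0.034 m and angle between each of tray_top_c, tub's own z axis and vertical below 0.06 rad and ((x of jar_a_c in the frame of tray_top_c between -0.1 and 0.1 m and y of jar_a_c in the frame of tray_top_c between -0.035 and 0.035 m and z of jar_a_c in the frame of tray_top_c between 0.025 and 0.049 m and value of joint jar_a_lid between 0.15 and 0.3 rad) or (x of jar_a_c in the frame of tub between -0.08 and 0.08 m and y of jar_a_c in the frame of tub between -0.046 and 0.046 m and z of jar_a_c in the frame of tub between 0.042 and 0.066 m and value of joint jar_a_lid above 0.6 rad)) and ((x of jar_b_c in the frame of tray_top_c between -0.1 and 0.1 m and y of jar_b_c in the frame of tray_top_c between -0.035 and 0.035 m and z of jar_b_c in the frame of tray_top_c between 0.025 and 0.049 m and value of joint jar_b_lid between 0.15 and 0.3 rad) or (x of jar_b_c in the frame of tub between -0.08 and 0.08 m and y of jar_b_c in the frame of tub between -0.046 and 0.046 m and z of jar_b_c in the frame of tub between 0.042 and 0.066 m and value of joint jar_b_lid above 0.6 rad)) and ((x of jar_c_c in the frame of tray_top_c between -0.1 and 0.1 m and y of jar_c_c in the frame of tray_top_c between -0.035 and 0.035 m and z of jar_c_c in the frame of tray_top_c between 0.025 and 0.049 m and value of joint jar_c_lid between 0.15 and 0.3 rad) or (x of jar_c_c in the frame of tub between -0.08 and 0.08 m and y of jar_c_c in the frame of tub between -0.046 and 0.046 m and z of jar_c_c in the frame of tub between 0.042 and 0.066 m and value of joint jar_c_lid above 0.6 rad)) and ((x of jar_d_c in the frame of tray_top_c between -0.1 and 0.1 m and y of jar_d_c in the frame of tray_top_c between -0.035 and 0.035 m and z of jar_d_c in the frame of tray_top_c between 0.025 and 0.049 m and value of joint jar_d_lid between 0.15 and 0.3 rad) or (x of jar_d_c in the frame of tub between -0.08 and 0.08 m and y of jar_d_c in the frame of tub between -0.046 and 0.046 m and z of jar_d_c in the frame of tub between 0.042 and 0.066 m and value of joint jar_d_lid above 0.6 rad)) and ((x of jar_e_c in the frame of tray_top_c between -0.1 and 0.1 m and y of jar_e_c in the frame of tray_top_c between -0.035 and 0.035 m and z of jar_e_c in the frame of tray_top_c between 0.025 and 0.049 m and value of joint jar_e_lid between 0.15 and 0.3 rad) or (x of jar_e_c in the frame of tub between -0.08 and 0.08 m and y of jar_e_c in the frame of tub between -0.046 and 0.046 m and z of jar_e_c in the frame of tub between 0.042 and 0.066 m and value of joint jar_e_lid above 0.6 rad)) and ((distance between jar_a_c and tray_top_c below 0.12 m and x of jar_a_c in the frame of tray_top_c above 0.012 m) or (distance between jar_b_c and tray_top_c below 0.12 m and x of jar_b_c in the frame of tray_top_c above 0.012 m) or (distance between jar_c_c and tray_top_c below 0.12 m and x of jar_c_c in the frame of tray_top_c above 0.012 m) or (distance between jar_d_c and tray_top_c below 0.12 m and x of jar_d_c in the frame of tray_top_c above 0.012 m) or (distance between jar_e_c and tray_top_c below 0.12 m and x of jar_e_c in the frame of tray_top_c above 0.012 m)) and ((distance between jar_a_c and tray_top_c below 0.12 m and x of jar_a_c in the frame of tray_top_c below -0.012 m) or (distance between jar_b_c and tray_top_c below 0.12 m and x of jar_b_c in the frame of tray_top_c below -0.012 m) or (distance between jar_c_c and tray_top_c below 0.12 m and x of jar_c_c in the frame of tray_top_c below -0.012 m) or (distance between jar_d_c and tray_top_c below 0.12 m and x of jar_d_c in the frame of tray_top_c below -0.012 m) or (distance between jar_e_c and tray_top_c below 0.12 m and x of jar_e_c in the frame of tray_top_c below -0.012 m)) and angle between each of jar_a_c, jar_b_c, jar_c_c, jar_d_c, jar_e_c's own z axis and vertical below 0.12 rad and linear speed of each of jar_a, jar_b, jar_c, jar_d, jar_e below 0.03 m/s); the robot touches nothing.
It fails at once if a jar is knocked over (angle between any of jar_a_c, jar_b_c, jar_c_c, jar_d_c, jar_e_c's own z axis and vertical above 0.7 rad).
It fails at once if the tray tips on its runners with a jar in it (angle between tray_top_c's own z axis and vertical above 0.09 rad and ((x of jar_a_c in the frame of tray_top_c between -0.1 and 0.1 m and y of jar_a_c in the frame of tray_top_c between -0.035 and 0.035 m and z of jar_a_c in the frame of tray_top_c between 0 and 0.055 m) or (x of jar_b_c in the frame of tray_top_c between -0.1 and 0.1 m and y of jar_b_c in the frame of tray_top_c between -0.035 and 0.035 m and z of jar_b_c in the frame of tray_top_c between 0 and 0.055 m) or (x of jar_c_c in the frame of tray_top_c between -0.1 and 0.1 m and y of jar_c_c in the frame of tray_top_c between -0.035 and 0.035 m and z of jar_c_c in the frame of tray_top_c between 0 and 0.055 m) or (x of jar_d_c in the frame of tray_top_c between -0.1 and 0.1 m and y of jar_d_c in the frame of tray_top_c between -0.035 and 0.035 m and z of jar_d_c in the frame of tray_top_c between 0 and 0.055 m) or (x of jar_e_c in the frame of tray_top_c between -0.1 and 0.1 m and y of jar_e_c in the frame of tray_top_c between -0.035 and 0.035 m and z of jar_e_c in the frame of tray_top_c between 0 and 0.055 m))).
It fails at once if the rest of the pile is shifted by more than 40 mm (distance of any of tray_mid, tray_low from where it was at the start of the episode above 0.04 m).
It fails at once if a bystander is shifted by more than 50 mm (distance of any of tape_roll, spray, tissue_pack from where it was at the start of the episode above 0.05 m).
Of jar_a, jar_b, jar_c, jar_d, jar_e only 4 to 5 are there at a start; the rules pass over those that are not, and their reading is None.
At some moment in a run one of tub may be knocked a few centimetres aside while the robot is not near it.
It also fails if it takes over 210 s, if anything falls off the work surface, if the arm or the gripper's body presses on something with over 40 N, if the wrist force passes 120 N, or if a joint passes its speed limit or range.

## Robot

A 6-joint arm with a two-finger parallel gripper is mounted at the origin on the work surface. World frame = base frame: x ahead of the robot, y to its left, z up, the work surface at z = 0. Lengths are in m, angles in rad, forces in N, time in s.
With the tool pointing down it reaches from about 0.375 to 0.975 m from the base axis. Payload 3.8 kg.
Tool frame: the origin (TCP) lies between the finger pads; the fingertips stand 17 mm ahead of it and the grasp point (between the pads) lies 2 mm behind it; y points along the fingers, z is the direction in which the jaws open and shut, and the axes are right-handed (so a half turn about y gives the same grasp; the last joint's range is limited). The gripper opens to 85 mm and grips with 20 to 120 N. Pads are 22 mm wide; open, the fingers measure 114 mm over their backs; the gripper's body (76 mm by 85 mm) begins 54 mm behind the grasp point. The pads swing forward as they close: fully open they stand 13 mm farther back than shut.
Start: joints at [-1.218, 0.264, 1.604, -0, 1.274, -0.037], TCP at [0.256, -0.624, 0.21] pointing down, gripper open.
Joint ranges: [-2.63, 2.63], [-0.94, 2.18], [0.31, 2.57], [-1.31, 4.45], [0, 2.66], [-2.55, 2.55]. Speed limits (rad/s): [2.57, 2.57, 3.14, 3.14, 3.14, 3.14].

## Interface

Orientations are given as a rotation vector (axis times angle).
In Python, from workcell import bot, eyes, nets gives the robot as it stands. The module is installed in compiled form; this text tells all that it offers.
- The arm moves only by the tool jog_arm, never from a script. Its arguments are lists of equal length, an entry for each row: "turn": the turn, a rotation vector about the tool's x, y, z in rad, a list of three; "slide": the shift along the tool's x, y, z in mm, a list of three; "grip": the opening in per cent of the stroke, from 0 (shut) to 100 (fully open). A call has 1 to 5 rows; each row shifts and turns the commanded pose from where the row before left it, along the tool's axes as they then stand; what a row does not reach is not made up. A row lasts 1/10 s, in which the tool goes at most 50 mm and 8.59 degrees, less where a joint would pass 70% of its speed; a pose out of reach is approached as far as the arm can. A call with a gripper value outside its range is refused whole. The fingers move at their own pace and stop on an object; "newtons" is the grip in N (left out, the last holds). Time passes only in rows, so rows that do not move let the fingers close. It gives the time, the measured TCP pose, the force and the opening at its end, in the units of the state.
- bot.read_state(): the state, without advancing time (a new reading comes with each control period).
- eyes.read_camera(name): name is "scene" or "side" or "wrist"; returns a dict with "img" (420x560x3 uint8, red, green, blue), "depth" (420x560 float32, m along the optical axis (not along the pixel's ray), 0 where there is no reading), "intrinsics" (3x3 intrinsics, pixels), "position" and "rotation" of the camera in the world. Camera axes: x right, y down, z forward; pixel columns grow to the right and rows downward; lengths in m; the calibration is good to about 2 mm. A picture is of the moment at which its call begins.
- bot.finish_job(): hands the job in, once; it reports no verdict.
Trained networks look in a picture, given as the dict that the camera call returned (one of the last four; its "shot" number tells which), for a name from the list of things; names that differ only in an ending like _2 or _b are one class to them, and where a whole thing is asked for, a point or a joint stands for the part that bears it (a point fixed in the world has none). Each returns a list of dicts, best first, with "conf" (0 to 1); they miss things now and then, are a little off and sometimes report something else, mostly with a low value. They report only what shows in the picture. A call takes as long as a camera call. They do not tell look-alikes from the thing itself.
- nets.search_frame(thing, picture): "xyz" ([x, y, z] in m, in the coordinates of the camera as it stood for that picture, good to about 4 mm: the middle of the surface that is visible of it).
The state is a dict: "time": time; "q": joint angles; "joint_vel": joint speeds; "joint_torque": joint torques, N m; "tool_pos": TCP position; "tcp_rot": TCP orientation; "wrist_force": force on the tool from outside, world axes, zero at the start; "torque": the same for the moment, N m; "width": opening from 0.0 (shut) to 1.0 (fully open).
Only numpy, scipy, OpenCV 4.12 (cv2) and the standard library are available. Lean on these libraries where they do the work, as an engineer would, in place of code of your own. Each camera call takes 0.05 s, during which the arm holds its last target.

## Working session

There is one attempt and no reset: what is moved stays moved. The work goes in short steps, Python scripts to look and compute and a tool call to move; the robot and the scene stay as the last step left them, time stands still between calls to the robot, and variables do not carry over. Pictures are saved under pics/ and viewed, and the job is handed in when it is done.

Besides the shell and the picture viewer there is one more tool, called after "Call:" as a command line: name --argument value ..., lists and objects as JSON in quotes. jog_arm: Moves the arm, as the interface text tells. Its arguments: {"type":"object","properties":{"turn":{"type":"array"},"slide":{"type":"array"},"grip":{"type":"array"},"newtons":{"type":"number"}},"required":["turn","slide","grip"]}

```bash
mkdir -p pics; cat > h.py <<'E'
import numpy as np, cv2, json
from workcell import bot, eyes, nets
from scipy.spatial.transform import Rotation as R
def shot(name,fn=None):
    p=eyes.read_camera(name)
    if fn: cv2.imwrite('pics/'+fn+'.png',cv2.cvtColor(p['img'],cv2.COLOR_RGB2BGR))
    return p
def rotm(p):
    r=np.array(p['rotation'],float)
    return r if r.shape==(3,3) else R.from_rotvec(r).as_matrix()
def world(p):
    K=np.array(p['intrinsics']);d=p['depth'];v,u=np.mgrid[:d.shape[0],:d.shape[1]]
    c=np.stack([(u-K[0,2])/K[0,0]*d,(v-K[1,2])/K[1,1]*d,d],-1)
    w=c@rotm(p).T+np.array(p['position']); w[d==0]=np.nan
    return w
def tow(p,x): return rotm(p)@np.array(x)+np.array(p['position'])
E
python3 - <<'E'
from h import *
s=bot.read_state(); print({k:np.round(v,3) for k,v in s.items()})
for n in ['scene','side','wrist']:
    p=shot(n,n+'0'); print(n,np.round(p['position'],3),np.array(p['rotation']).round(3).tolist(),np.array(p['intrinsics']).tolist())
    np.save('pics/'+n+'0.npy',world(p))
    for t in ['jar_a_c','crate','tray_top_c','mark','tub'] if n!='wrist' else []:
        print(t,[(np.round(tow(p,o['xyz']),3).tolist(),round(o['conf'],2)) for o in nets.search_frame(t,p)])
E
```

```text
{'time': np.float64(0.0), 'q': array([-1.218,  0.265,  1.605, -0.   ,  1.274, -0.037]), 'joint_vel': array([-0.   , -0.   , -0.001, -0.   ,  0.   ,  0.002]), 'joint_torque': array([ 2.0000e-03, -5.1510e+01, -3.6731e+01, -0.0000e+00,  1.3000e-02,
       -0.0000e+00]), 'tool_pos': array([ 0.256, -0.624,  0.209]), 'tcp_rot': array([-0.397,  2.01 , -2.006]), 'wrist_force': array([0.071, 0.654, 0.403]), 'torque': array([-0.019,  0.02 , -0.004]), 'width': np.float64(1.0)}
scene [ 1.09  -0.679  0.869] [-2.215, -0.711, 0.313] [[451.29815153896607, 0.0, 277.7842395263445], [0.0, 451.29815153896607, 209.85233508526468], [0.0, 0.0, 1.0]]
jar_a_c [([0.507, 0.115, 0.079], 0.67)]
crate [([0.653, 0.045, 0.053], 0.92)]
tray_top_c [([0.588, -0.118, 0.128], 0.7)]
mark [([0.545, -0.373, 0.004], 0.69)]
tub [([0.496, 0.343, 0.027], 0.83), ([0.761, 0.178, 0.038], 0.19)]
side [0.137 0.57  0.844] [-0.914, 2.537, -1.002] [[388.89551386467883, 0.0, 283.1513773092892], [0.0, 388.89551386467883, 212.08400639730047], [0.0, 0.0, 1.0]]
jar_a_c [([0.488, 0.136, 0.076], 0.59)]
crate [([0.546, 0.135, 0.049], 0.77), ([0.561, 0.063, 0.076], 0.62), ([0.557, -0.084, 0.073], 0.2)]
tray_top_c [([0.574, -0.132, 0.121], 0.74), ([0.639, 0.058, 0.074], 0.27)]
mark [([0.465, -0.38, -0.0], 0.82)]
tub [([0.49, 0.337, 0.007], 0.7), ([0.565, 0.132, 0.076], 0.38)]
wrist [ 0.318 -0.599  0.374] [2.418, -1.621, -0.215] [[362.81090967309666, 0.0, 276.5886671030136], [0.0, 362.81090967309666, 211.06429326717836], [0.0, 0.0, 1.0]]
```

View pics/scene0.png

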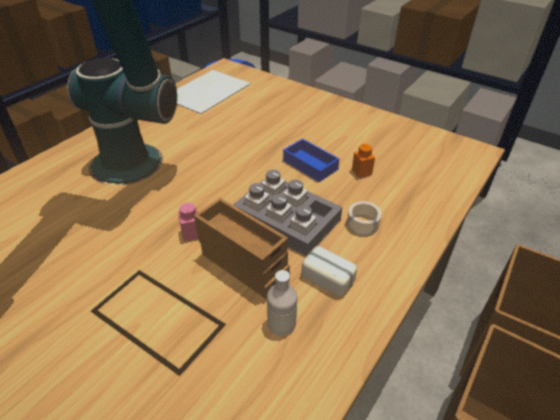

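View pics/side0.png

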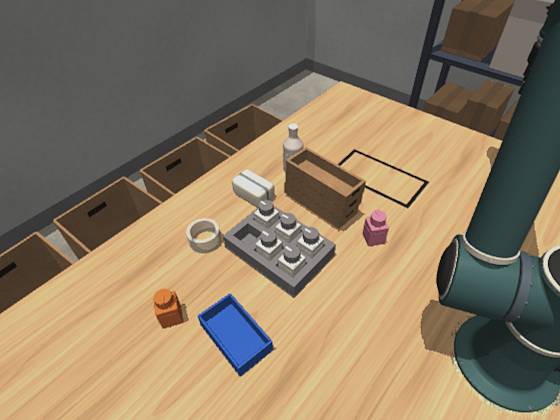

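View pics/wrist0.png

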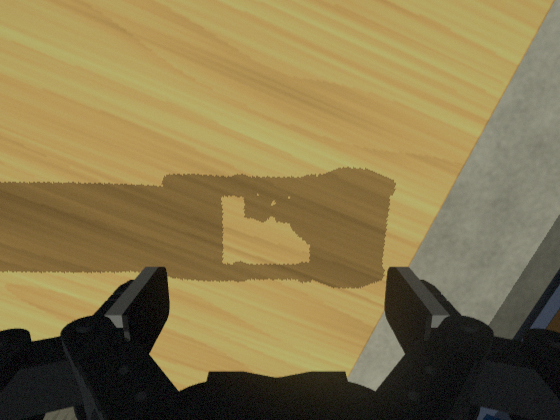

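The scene view shows five grey-and-white jars in the grey block, at (273,180), (295,188), (256,192), (279,205) and (304,215). The look-alikes are pink at (188,222) and orange at (363,160); the bare bottle is at (282,305). The pile is at (240,245), the outline at (160,320) and the tub at (310,158). Next I fit the poses from above.

```bash
cat > ortho.py <<'E'
from h import *
def ortho(ps,ws,x0=.3,x1=.95,y0=-.56,y1=.46,res=.002,zmin=-.02,zmax=.3):
    H=int((x1-x0)/res);W=int((y1-y0)/res)
    im=np.zeros((H,W,3),np.uint8);hm=np.full((H,W),-1.)
    for img,w in zip(ps,ws):
        f=w.reshape(-1,3);c=img.reshape(-1,3);ok=np.isfinite(f[:,0])&(f[:,2]<zmax)&(f[:,2]>zmin);f=f[ok];c=c[ok]
        r=((x1-f[:,0])/res).astype(int);k=((y1-f[:,1])/res).astype(int)
        o=(r>=0)&(r<H)&(k>=0)&(k<W);f=f[o];c=c[o];r=r[o];k=k[o]
        s=np.argsort(f[:,2]);r,k,f,c=r[s],k[s],f[s],c[s]
        b=f[:,2]>=hm[r,k]-.003
        hm[r[b],k[b]]=f[b,2];im[r[b],k[b]]=c[b]
    return im,hm
E
python3 - <<'E'
from ortho import *
A=[cv2.cvtColor(cv2.imread(f'pics/{n}0.png'),cv2.COLOR_BGR2RGB) for n in ['scene','side']]
W=[np.load(f'pics/{n}0.npy') for n in ['scene','side']]
im,hm=ortho(A,W)
cv2.imwrite('pics/ortho0.png',cv2.cvtColor(im,cv2.COLOR_RGB2BGR))
g=np.clip((hm+.01)/.2*255,0,255).astype(np.uint8);cv2.imwrite('pics/ortho0h.png',cv2.applyColorMap(g,cv2.COLORMAP_JET))
for n,w,a in zip(['scene','side'],W,A):
    f=w.reshape(-1,3);c=a.reshape(-1,3).astype(int);
    def rect(m,t):
        q=f[m]; r=cv2.minAreaRect((q[:,:2]*1000).astype(np.float32)); print(n,t,len(q),np.round(r[0],1),np.round(r[1],1),round(r[2],1),'zmed',np.nanmedian(q[:,2]).round(4))
    with np.errstate(invalid='ignore'):
        reg=lambda x0,x1,y0,y1:(f[:,0]>x0)&(f[:,0]<x1)&(f[:,1]>y0)&(f[:,1]<y1)
        rect(reg(.4,.75,-.25,.0)&(f[:,2]>.138)&(f[:,2]<.15),'traytop')
        rect(reg(.4,.75,-.25,.3)&(abs(f[:,2]-.05)<.003)&(f[:,1]>-.05)&(abs(c[:,0]-c[:,2])<15),'crate')
        rect(reg(.3,.75,.2,.5)&(abs(f[:,2]-.045)<.005)&(c[:,2]>c[:,0]+40),'tub')
        rect(reg(.3,.75,-.6,-.2)&(abs(f[:,2])<.006)&(c.sum(1)<150),'mark')
        m=reg(.4,.8,-.1,.2)&(f[:,2]>.098)&(f[:,2]<.106)
        q=f[m]; k=[]
        for pt in q[:,:2]:
            for z in k:
                if np.linalg.norm(np.mean(z,0)-pt)<.035: z.append(pt);break
            else:k.append([pt])
        for z in k: print('lid',len(z),np.round(np.mean(z,0),4),np.round((np.min(z,0)+np.max(z,0))/2,4))
E
```

```text
scene traytop 1075 [ 617.  -129.9] [108.5 289.4] 79.4 zmed 0.1457
scene crate 756 [579.1  83.9] [169.1 241.2] 88.2 zmed 0.0515
scene tub 201 [492.5 335.8] [ 93.6 160.6] 80.5 zmed 0.0463
scene mark 8 [ 522.9 -354.2] [266.5 139.7] 1.2 zmed 0.0034
lid 88 [0.501  0.1228] [0.4997 0.1257]
lid 104 [0.577  0.1214] [0.5763 0.1243]
lid 116 [0.5005 0.0473] [0.4995 0.0496]
lid 122 [0.5758 0.045 ] [0.5737 0.0476]
lid 2 [ 0.4036 -0.0985] [ 0.4036 -0.0985]
lid 118 [0.6526 0.0459] [0.6517 0.0484]
lid 12 [ 0.5235 -0.0877] [ 0.5264 -0.0896]
lid 8 [ 0.6054 -0.0956] [ 0.6033 -0.0964]
lid 4 [ 0.6466 -0.0949] [ 0.6511 -0.0958]
lid 11 [ 0.6962 -0.0955] [ 0.6962 -0.095 ]
side traytop 620 [ 616.7 -130.7] [110.6 292.9] 79.0 zmed 0.1426
side crate 1716 [588.2 112.2] [268.4 288. ] 84.6 zmed 0.0492
side tub 590 [488.5 337.8] [ 91.6 161.6] 80.3 zmed 0.0439
side mark 293 [ 521.6 -355.3] [277.6 149.4] 1.1 zmed -0.0005
lid 39 [ 0.6578 -0.088 ] [ 0.66   -0.0878]
lid 40 [ 0.5919 -0.0828] [ 0.5907 -0.0838]
lid 46 [ 0.5191 -0.0774] [ 0.5205 -0.0773]
lid 135 [0.6468 0.0491] [0.6477 0.0487]
lid 12 [ 0.4786 -0.0827] [ 0.4793 -0.0853]
lid 143 [0.5705 0.0489] [0.5709 0.0484]
lid 161 [0.495  0.0507] [0.4953 0.0502]
lid 164 [0.5713 0.1249] [0.572  0.1241]
lid 180 [0.4956 0.1258] [0.4963 0.1255]
```

View pics/ortho0.png

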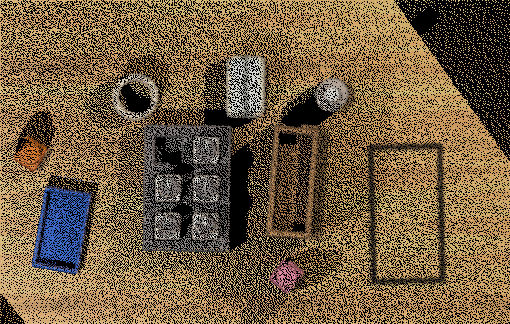

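```bash
cat >> h.py <<'E'
def st():
    s=bot.read_state();return s
def axes(s):
    return R.from_rotvec(s['tcp_rot']).as_matrix()
def plan(x=None,y=None,z=None,yaw=None):
    """yaw = direction of tool z (jaw) in world, mod pi"""
    s=st();M=axes(s);p=np.array(s['tool_pos'])
    cy=np.arctan2(M[1,2],M[0,2])
    dyaw=0 if yaw is None else (yaw-cy+np.pi/2)%np.pi-np.pi/2
    t=np.array([p[0] if x is None else x,p[1] if y is None else y,p[2] if z is None else z])
    d=t-p
    # level correction: tool y should be down
    M2=R.from_euler('z',dyaw).as_matrix()@M
    e=np.cross(M2[:,1],[0,0,-1]);
    print('t',round(s['time'],2),'pos',p.round(4),'jawyaw',round(cy,3),'tilt(toolframe)',(M2.T@e).round(3),'q6',round(s['q'][5],2),'F',np.round(s['wrist_force'],1),'T',np.round(s['torque'],3),'w',round(float(s['width']),3))
    print('turn y',round(-dyaw,3),'| slide after turn mm',(M2.T@d*1000).round(1),'| slide before turn',(M.T@d*1000).round(1))
E
python3 - <<'E'
from h import *
print(axes(st()).round(3))
for n in ['scene','side']:
    a=cv2.cvtColor(cv2.imread(f'pics/{n}0.png'),cv2.COLOR_BGR2RGB).reshape(-1,3).astype(int);f=np.load(f'pics/{n}0.npy').reshape(-1,3)
    with np.errstate(invalid='ignore'):
        m=(f[:,0]>.45)&(f[:,0]<.72)&(f[:,1]>-.2)&(f[:,1]<-.05)&(f[:,2]>.137)&(f[:,2]<.15)&(a[:,0]>a[:,2]+20)
    r=cv2.minAreaRect((f[m][:,:2]*1000).astype(np.float32));print(n,r,cv2.boxPoints(r).round(0).tolist())
plan(.586,-.126,.25,1.49)
E
python3 -c "
import cv2;a=cv2.imread('pics/side0.png')[180:310,200:390];cv2.imwrite('pics/crop1.png',cv2.resize(a,None,fx=4,fy=4,interpolation=cv2.INTER_CUBIC))"
```

```text
[[-0.925  0.     0.38 ]
 [-0.38  -0.    -0.925]
 [-0.    -1.     0.   ]]
scene ((585.0421752929688, -124.44798278808594), (89.34822845458984, 219.4439239501953), 85.37994384765625) [[472.0, -160.0], [691.0, -178.0], [698.0, -89.0], [479.0, -71.0]]
side ((582.423583984375, -124.29779052734375), (89.8309097290039, 217.3079833984375), 85.37313079833984) [[471.0, -160.0], [687.0, -178.0], [694.0, -88.0], [478.0, -71.0]]
t 0.65 pos [ 0.2565 -0.6244  0.2104] jawyaw -1.181 tilt(toolframe) [-0.  0. -0.] q6 -0.04 F [ 0.1 -0.1 -0.1] T [-0.001  0.016 -0.026] w 1.0
turn y 0.471 | slide after turn mm [-288.2  -39.6 -523.3] | slide before turn [-494.2  -39.6 -335.8]
```

View pics/crop1.png

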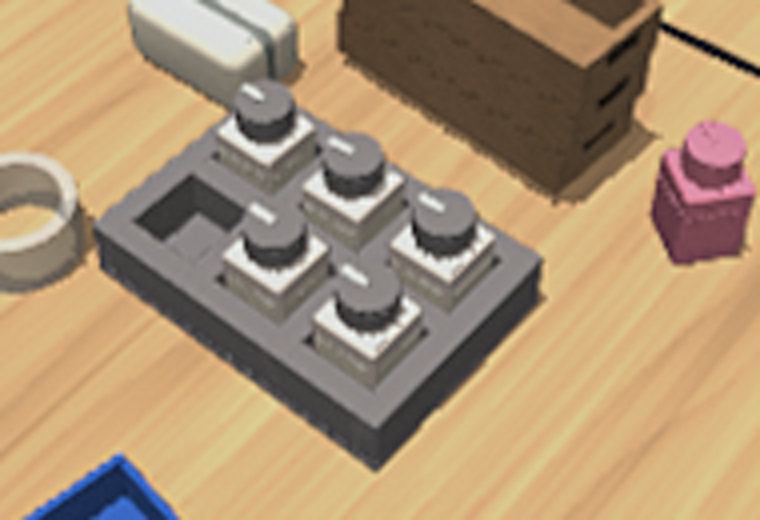

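Call:
jog_arm --turn '[[0,0.1178,0],[0,0.1178,0],[0,0.1178,0],[0,0.1176,0],[0,0,0]]' --slide '[[0,-10,0],[0,-10,0],[0,-10,0],[0,-10,0],[0,0,0]]' --grip '[40,40,40,40,40]'

```text
time: 1.15
tool_pos: [0.2569, -0.6254, 0.2525]
tcp_rot: [-0.09, -2.177, 2.184]
wrist_force: [-0.0, 0.3, 0.3]
width: 0.397
```

```bash
python3 -c "
from h import *
plan(.5871,-.0855,.25,1.49)"
```

```text
t 1.15 pos [ 0.2569 -0.6254  0.2525] jawyaw -1.652 tilt(toolframe) [-0.003  0.    -0.001] q6 0.43 F [-0.   0.3  0.3] T [-0.001 -0.028  0.011] w 0.397
turn y -0.001 | slide after turn mm [-285.6    1.1 -564.8] | slide before turn [-285.2    1.1 -565. ]
```

Call:
jog_arm --turn '[[0,0,0],[0,0,0],[0,0,0],[0,0,0],[0,0,0]]' --slide '[[-22,0,-43.5],[-22,0,-43.5],[-22,0,-43.5],[-22,0,-43.5],[-22,0,-43.5]]' --grip '[40,40,40,40,40]'

```text
time: 1.65
tool_pos: [0.3843, -0.4146, 0.2498]
tcp_rot: [-0.086, -2.182, 2.181]
wrist_force: [-0.3, -0.8, 0.3]
width: 0.403
```

Call:
jog_arm --turn '[[0,0,0],[0,0,0],[0,0,0],[0,0,0],[0,0,0]]' --slide '[[-22,0,-43.5],[-22,0,-43.5],[-22,0,-43.5],[-22,0,-43.5],[-22,0,-43.5]]' --grip '[40,40,40,40,40]'

```text
time: 2.15
tool_pos: [0.5116, -0.2067, 0.25]
tcp_rot: [-0.085, -2.182, 2.182]
wrist_force: [-0.2, 0.3, -0.3]
width: 0.402
```

Call:
jog_arm --turn '[[0,0,0],[0,0,0],[0,0,0],[0,0,0],[0,0,0]]' --slide '[[-22,0,-43.5],[-22,0,-43.5],[-21,0,-43],[0,0,0],[0,0,0]]' --grip '[40,40,40,40,40]'

```text
time: 2.65
tool_pos: [0.5863, -0.0833, 0.2496]
tcp_rot: [-0.082, -2.181, 2.182]
wrist_force: [-1.0, -0.9, -0.8]
width: 0.401
```

```bash
python3 -c "
from h import *
plan(.5871,-.0855,.25,1.49)
p=shot('wrist','w1');np.save('pics/w1.npy',world(p))"
```

```text
t 2.65 pos [ 0.5863 -0.0833  0.2496] jawyaw -1.647 tilt(toolframe) [-0.     0.     0.001] q6 1.46 F [-1.  -0.9 -0.8] T [-0.08  -0.024 -0.034] w 0.401
turn y 0.005 | slide after turn mm [-0.9 -0.4  2.1] | slide before turn [-0.9 -0.4  2.2]
```

View pics/w1.png

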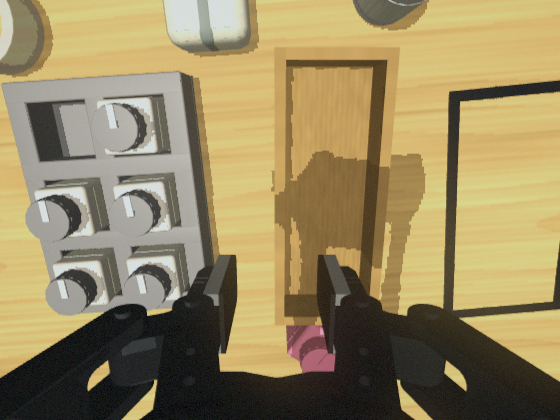

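```bash
python3 - <<'E'
from h import *
f=np.load('pics/w1.npy');a=cv2.cvtColor(cv2.imread('pics/w1.png'),cv2.COLOR_BGR2RGB).astype(int)
with np.errstate(invalid='ignore'):
    m=(f[...,2]>.135)&(f[...,2]<.15)&(f[...,1]<-.05)&(f[...,1]>-.2)&(f[...,0]<.72)&(a[...,0]>a[...,2]+20)
    r=cv2.minAreaRect((f[m][:,:2]*1000).astype(np.float32));print(r,np.median(f[m][:,2]))
    m[:,:250]=0
    # walls per x slice
    for x in (.56,.58,.6,.62,.64):
        q=f[m&(abs(f[...,0]-x)<.004)];hi=q[q[:,1]>-.125];lo=q[q[:,1]<-.125]
        print(x,hi[:,1].min().round(4),hi[:,1].max().round(4),lo[:,1].min().round(4),lo[:,1].max().round(4))
    m=(f[...,2]>.096)&(f[...,2]<.108)&(f[...,1]>0)
    n,l,s,c=cv2.connectedComponentsWithStats(m.astype(np.uint8))
    for i in range(1,n):
        if s[i,4]>60:
            q=f[l==i];print('lid',s[i],cv2.minEnclosingCircle((q[:,:2]*1000).astype(np.float32)),np.median(q[:,2]).round(4))
    m=(f[...,2]>.047)&(f[...,2]<.055)&(f[...,1]>-.03)&(f[...,1]<.2)&(f[...,0]>.4)&(f[...,0]<.72)&(abs(a[...,0]-a[...,2])<20)&(a.sum(2)<500)
    print('crate',cv2.minAreaRect((f[m][:,:2]*1000).astype(np.float32)))
E
```

```text
((584.009521484375, -125.26243591308594), (86.47276306152344, 216.00021362304688), 85.53514862060547) 0.1435895768773583
0.56 -0.0881 -0.0805 -0.1662 -0.1577
0.58 -0.0895 -0.0821 -0.1675 -0.1594
0.6 -0.091 -0.0833 -0.1695 -0.1609
0.62 -0.0924 -0.0844 -0.1709 -0.1622
0.64 -0.0945 -0.086 -0.1726 -0.164
lid [  91  103   50   50 1889] ((649.7347412109375, 47.05790328979492), 20.441232681274414) 0.1014
lid [ 109  193   47   44 1566] ((572.9802856445312, 46.834632873535156), 20.484914779663086) 0.1013
lid [  25  198   49   44 1592] ((573.9151000976562, 123.3426513671875), 20.750673294067383) 0.1012
lid [ 124  270   43   41 1276] ((497.64471435546875, 48.873077392578125), 20.800029754638672) 0.1013
lid [  45  276   46   40 1363] ((498.0503234863281, 123.55643463134766), 20.722557067871094) 0.1011
crate ((586.0114135742188, 71.52030181884766), (199.38125610351562, 269.31329345703125), 89.26322174072266)
```

Call:
jog_arm --turn '[[0,0,0],[0,0,0],[0,0,0],[0,0,0],[0,0,0]]' --slide '[[-0.5,30,3],[0,40,0],[0,25,0],[0,15,0],[0,7,0]]' --grip '[40,40,40,40,40]'

```text
time: 3.2
tool_pos: [0.5851, -0.0886, 0.1316]
tcp_rot: [-0.087, -2.178, 2.178]
wrist_force: [-0.2, -0.5, -0.2]
width: 0.401
```

Call:
jog_arm --turn '[[0,0,0],[0,0,0],[0,0,0],[0,0,0],[0,0,0]]' --slide '[[0,0,0],[0,0,0],[0,0,0],[0,0,0],[0,0,0]]' --grip '[20,0,0,0,0]' --newtons 40

```text
time: 3.7
tool_pos: [0.5873, -0.0874, 0.1344]
tcp_rot: [-0.09, -2.181, 2.181]
wrist_force: [-0.2, -0.5, -0.3]
width: 0.004
```

```bash
python3 -c "
from h import *
plan(.587,-.0862,.132,1.49)
p=shot('wrist','w2')"
```

```text
t 3.7 pos [ 0.5873 -0.0874  0.1344] jawyaw -1.652 tilt(toolframe) [-0.     0.    -0.002] q6 1.46 F [-0.2 -0.5 -0.3] T [ 0.021  0.019 -0.011] w 0.004
turn y -0.0 | slide after turn mm [ 0.4  2.4 -1.1] | slide before turn [ 0.4  2.4 -1.1]
```

View pics/w2.png

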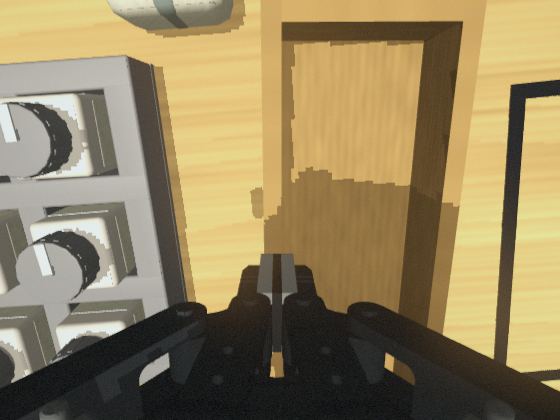

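```bash
python3 -c "
from h import *
for n in ('side','scene'):
    p=shot(n,n+'2');c=p['img'][100:300,180:400] ;cv2.imwrite('pics/c2%s.png'%n,cv2.cvtColor(cv2.resize(c,None,fx=3,fy=3,interpolation=cv2.INTER_CUBIC),cv2.COLOR_RGB2BGR))
"
```

```text
(no output)
```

View pics/c2side.png

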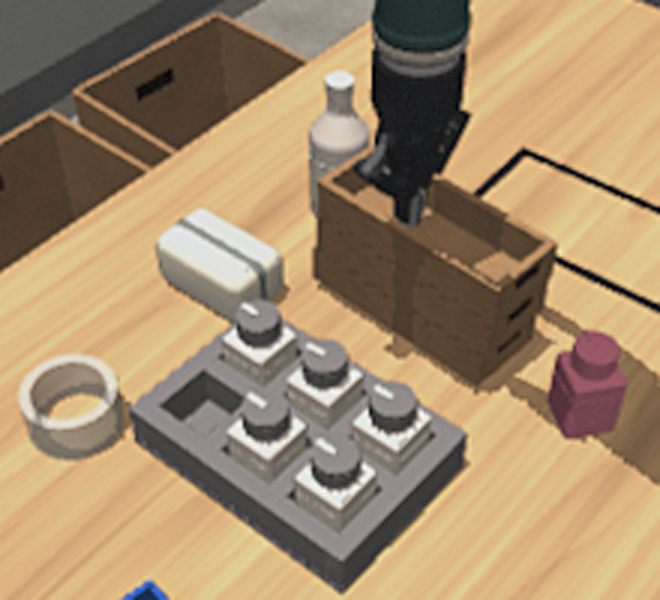

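View pics/c2scene.png

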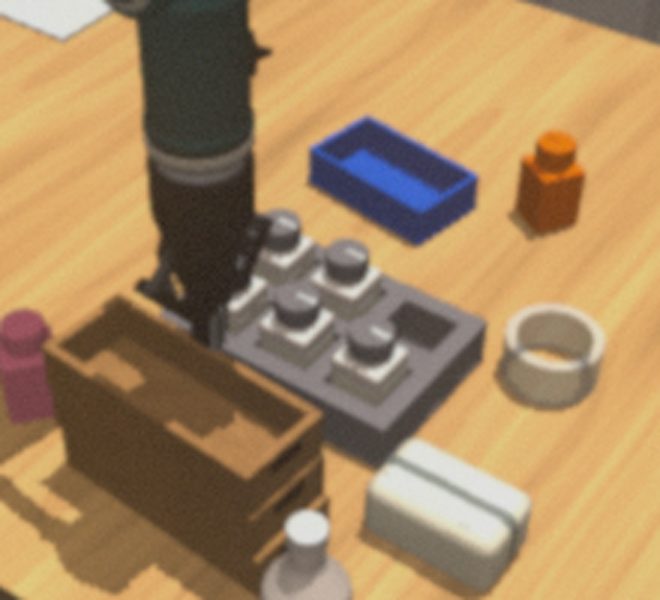

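Call:
jog_arm --turn '[[0,0,0],[0,0,0],[0,0,0]]' --slide '[[0,-10,0],[0,-10,0],[0,0,0]]' --grip '[0,0,0]'

```text
time: 4.15
tool_pos: [0.5884, -0.0877, 0.1561]
tcp_rot: [-0.093, -2.181, 2.183]
wrist_force: [0.1, -0.2, 0.4]
width: -0.002
```

```bash
python3 -c "
from h import *
plan()
p=shot('wrist','w3')
p=shot('side');c=p['img'][100:300,180:400] ;cv2.imwrite('pics/c3.png',cv2.cvtColor(cv2.resize(c,None,fx=3,fy=3,interpolation=cv2.INTER_CUBIC),cv2.COLOR_RGB2BGR))
"
```

```text
t 4.15 pos [ 0.5884 -0.0877  0.1561] jawyaw -1.652 tilt(toolframe) [-0.     0.    -0.004] q6 1.46 F [ 0.1 -0.2  0.4] T [ 0.02   0.025 -0.006] w -0.002
turn y 0 | slide after turn mm [0. 0. 0.] | slide before turn [0. 0. 0.]
```

View pics/c3.png

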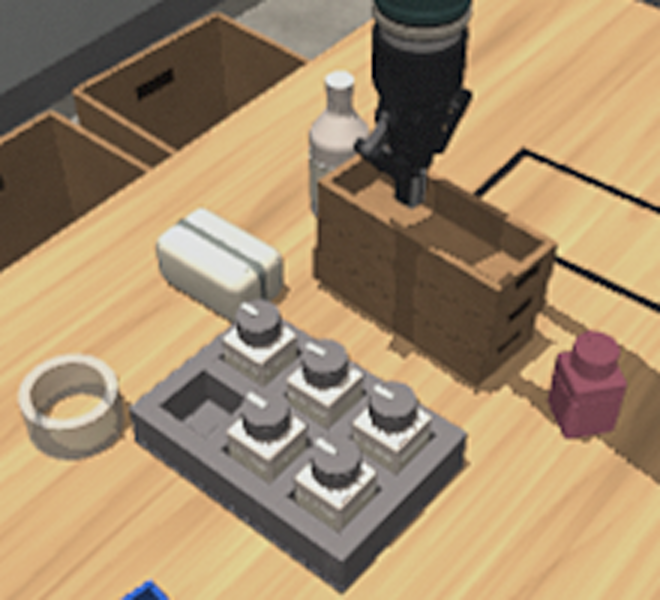

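View pics/w3.png

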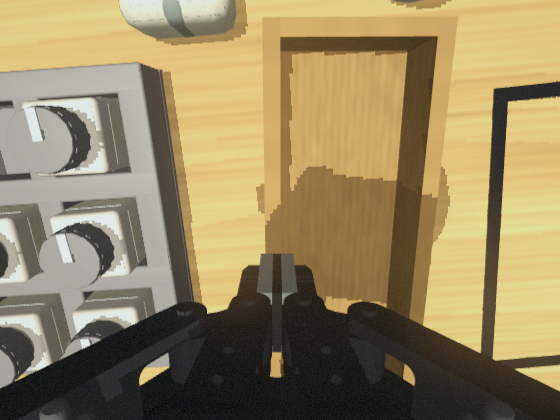

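```bash
python3 - <<'E'
from h import *
p=shot('wrist');s=st();M=axes(s);pos=np.array(s['tool_pos'])
K=np.array(p['intrinsics']);Rm=rotm(p)
for o in (-.02,0,.017,.03):
    c=Rm.T@(pos+M[:,1]*o-np.array(p['position']));print(o,(K@c/c[2])[:2].round(1),c.round(4))
w=world(p)
for r in range(240,300,6): print(r,w[r,255:300:8,1].round(3),w[r,255:300:8,2].round(3))
E
```

```text
-0.02 [275.3 273. ] [-0.0006  0.0267  0.1563]
0 [275.4 255.4] [-0.0006  0.0214  0.1756]
0.017 [275.4 243.2] [-0.0006  0.017   0.192 ]
0.03 [275.4 235.1] [-0.0007  0.0136  0.2046]
240 [-0.065 -0.072 -0.086 -0.09  -0.094 -0.099] [0.    0.001 0.143 0.144 0.105 0.105]
246 [-0.064 -0.071 -0.085 -0.089 -0.093 -0.098] [ 0.    -0.     0.143  0.143  0.104  0.105]
252 [-0.063 -0.071 -0.085 -0.089 -0.093 -0.098] [-0.002  0.001  0.144  0.143  0.105  0.105]
258 [-0.063 -0.083 -0.087 -0.09  -0.093 -0.098] [-0.001  0.183  0.183  0.183  0.184  0.104]
264 [-0.062 -0.084 -0.087 -0.09  -0.093 -0.098] [-0.001  0.189  0.189  0.19   0.189  0.105]
270 [-0.08  -0.084 -0.087 -0.09  -0.093 -0.096] [0.186 0.195 0.195 0.196 0.195 0.187]
276 [-0.08  -0.084 -0.087 -0.09  -0.092 -0.095] [0.192 0.201 0.2   0.2   0.2   0.201]
282 [-0.081 -0.084 -0.087 -0.09  -0.092 -0.095] [0.196 0.203 0.204 0.205 0.206 0.205]
288 [-0.081 -0.084 -0.087 -0.09  -0.092 -0.095] [0.201 0.208 0.209 0.21  0.21  0.21 ]
294 [-0.082 -0.084 -0.087 -0.09  -0.092 -0.095] [0.218 0.212 0.212 0.213 0.213 0.215]
```

```bash
python3 - <<'E'
from h import *
p=shot('wrist');w=world(p);print(w[258:270:4,262:295:8].round(3).tolist())
s=st();print(s['tool_pos'])
for n in('side','scene'):
    p=shot(n);w=world(p);a=p['img'].astype(int)
    with np.errstate(invalid='ignore'):
        m=(abs(w[...,0]-.588)<.04)&(abs(w[...,1]+.087)<.03)&(w[...,2]>.1)&(w[...,2]<.25)&(a[...,0]<a[...,2]+12)
    v,u=np.where(m);q=w[m];o=np.argsort(q[:,2])[:12];print(n,[(int(v[i]),int(u[i]),q[i].round(3).tolist(),a[v[i],u[i]].tolist()) for i in o])
E
```

```text
[[[0.597, -0.083, 0.182], [0.597, -0.086, 0.183], [0.598, -0.089, 0.184], [0.597, -0.092, 0.183], [0.564, -0.097, 0.105]], [[0.598, -0.083, 0.187], [0.597, -0.086, 0.187], [0.597, -0.089, 0.187], [0.597, -0.092, 0.188], [0.561, -0.097, 0.103]], [[0.598, -0.083, 0.191], [0.597, -0.086, 0.191], [0.597, -0.089, 0.189], [0.597, -0.092, 0.19], [0.597, -0.095, 0.19]]]
[ 0.58650639 -0.08734006  0.15334826]
side [(169, 317, [0.577, -0.079, 0.181], [65, 67, 70]), (168, 319, [0.574, -0.085, 0.182], [65, 63, 63]), (167, 320, [0.575, -0.089, 0.182], [47, 48, 49]), (168, 317, [0.578, -0.081, 0.183], [62, 64, 64]), (167, 318, [0.578, -0.084, 0.184], [86, 86, 83]), (166, 314, [0.588, -0.08, 0.185], [23, 26, 29]), (167, 319, [0.575, -0.085, 0.185], [67, 67, 67]), (167, 314, [0.585, -0.076, 0.185], [6, 14, 16]), (166, 313, [0.589, -0.077, 0.186], [14, 20, 26]), (166, 321, [0.572, -0.09, 0.186], [87, 81, 77]), (168, 315, [0.58, -0.074, 0.186], [22, 22, 23]), (167, 317, [0.577, -0.079, 0.188], [59, 58, 59])]
scene [(209, 248, [0.588, -0.092, 0.177], [86, 78, 75]), (210, 250, [0.595, -0.093, 0.177], [114, 105, 103]), (209, 249, [0.591, -0.092, 0.178], [86, 80, 76]), (208, 252, [0.596, -0.087, 0.18], [81, 73, 70]), (209, 250, [0.595, -0.093, 0.181], [89, 83, 79]), (209, 251, [0.597, -0.092, 0.181], [97, 91, 87]), (207, 252, [0.595, -0.086, 0.182], [64, 58, 55]), (208, 251, [0.596, -0.09, 0.182], [80, 73, 70]), (208, 246, [0.587, -0.098, 0.183], [86, 79, 75]), (206, 243, [0.577, -0.097, 0.183], [103, 98, 94]), (208, 250, [0.596, -0.095, 0.185], [73, 71, 65]), (207, 249, [0.592, -0.093, 0.186], [62, 58, 52])]
```

All three cameras put the fingertips at z≈0.18 while the TCP reads 0.155. So the tips sit about 26 mm above the reported TCP, where the text has them 17 mm ahead of it, and the pads closed above the wall. The lateral position agrees. I'll carry this measured offset forward: tip z = reading + 0.026.

Call:
jog_arm --turn '[[0,0,0],[0,0,0],[0,0,0],[0,0,0],[0,0,0]]' --slide '[[0,0,-1],[0,0,0],[0,0,0],[0,10,0],[0,15,0]]' --grip '[40,40,40,40,40]'

```text
time: 4.95
tool_pos: [0.5876, -0.0865, 0.1285]
tcp_rot: [-0.091, -2.181, 2.181]
wrist_force: [0.3, 0.3, -0.2]
width: 0.397
```

Call:
jog_arm --turn '[[0,0,0],[0,0,0],[0,0,0],[0,0,0]]' --slide '[[0,10,0],[0,10,0],[0,10,0],[0,9,0]]' --grip '[40,40,40,40]'

```text
time: 5.35
tool_pos: [0.5864, -0.0863, 0.0881]
tcp_rot: [-0.088, -2.18, 2.179]
wrist_force: [0.9, 0.5, -0.0]
width: 0.4
```

```bash
python3 -c "
from h import *
plan(.587,-.0863,.09,1.493)
p=shot('wrist','w4')"
```

```text
t 5.35 pos [ 0.5864 -0.0863  0.0881] jawyaw -1.652 tilt(toolframe) [0.    0.    0.001] q6 1.46 F [ 0.9  0.5 -0. ] T [-0.02   0.024 -0.007] w 0.4
turn y -0.003 | slide after turn mm [-0.6 -1.9 -0.1] | slide before turn [-0.6 -1.9 -0.1]
```

View pics/w4.png

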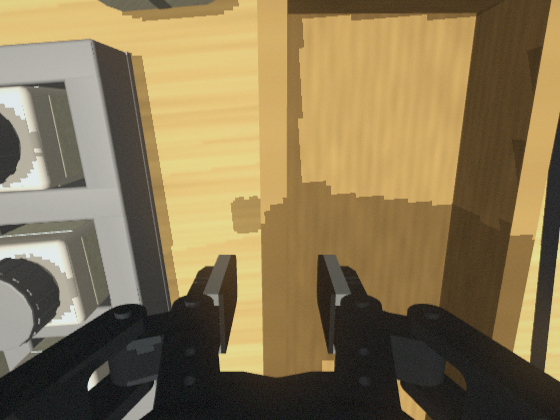

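The fingers straddle the near wall (the wall's column ~275 is midway between the pads at 225 and 330). Closing.

Call:
jog_arm --turn '[[0,0,0],[0,0,0],[0,0,0],[0,0,0]]' --slide '[[0,0,0],[0,0,0],[0,0,0],[0,0,0]]' --grip '[0,0,0,0]' --newtons 40

```text
time: 5.8
tool_pos: [0.587, -0.0864, 0.0898]
tcp_rot: [-0.089, -2.18, 2.18]
wrist_force: [0.1, 0.2, -0.5]
width: 0.084
```

Call:
jog_arm --turn '[[0,0,0],[0,0,0],[0,0,0],[0,0,0]]' --slide '[[0,-10,0],[0,-20,0],[0,-20,0],[0,0,0]]' --grip '[0,0,0,0]'

```text
time: 6.2
tool_pos: [0.5897, -0.0869, 0.1438]
tcp_rot: [-0.097, -2.182, 2.185]
wrist_force: [0.2, -0.3, -1.1]
width: 0.086
```

```bash
cat > two.py <<'E'
import sys
from h import *
a=[]
for n in ('side','scene'):
    p=shot(n);a.append(p['img'][60:400,60:460])
cv2.imwrite('pics/'+sys.argv[1]+'.png',cv2.cvtColor(np.hstack(a),cv2.COLOR_RGB2BGR))
E
python3 two.py d5; python3 -c "
from h import *
plan()"
```

```text
t 6.3 pos [ 0.5873 -0.0865  0.1403] jawyaw -1.652 tilt(toolframe) [-0.     0.    -0.002] q6 1.46 F [-0.7 -0.7 -1.9] T [0.011 0.049 0.002] w 0.088
turn y 0 | slide after turn mm [0. 0. 0.] | slide before turn [0. 0. 0.]
```

View pics/d5.png

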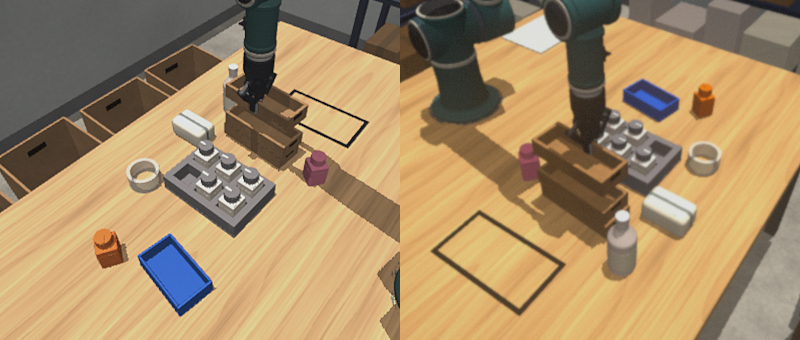

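```bash
python3 -c "
from h import *
plan(.521,-.316,.06,1.5708+.019)"
```

```text
t 6.3 pos [ 0.5873 -0.0865  0.1403] jawyaw -1.652 tilt(toolframe) [-0.     0.    -0.002] q6 1.46 F [-0.7 -0.7 -1.9] T [0.011 0.049 0.002] w 0.088
turn y -0.1 | slide after turn mm [ 70.8  80.2 228.2] | slide before turn [ 47.6  80.2 234.1]
```

Call:
jog_arm --turn '[[0,0,0],[0,0,0],[0,0,0],[0,0,0],[0,0,0]]' --slide '[[4,0,20],[7,0,34],[8,0,40],[8,0,40],[8,0,40]]' --grip '[0,0,0,0,0]'

```text
time: 6.8
tool_pos: [0.5362, -0.2577, 0.1377]
tcp_rot: [-0.085, -2.18, 2.178]
wrist_force: [0.6, 0.0, -1.5]
width: 0.086
```

Call:
jog_arm --turn '[[0,0,0],[0,-0.05,0],[0,-0.05,0],[0,0,0],[0,0,0]]' --slide '[[8,0,40],[4.6,0,20],[0,10,0],[0,30,0],[0,30,0]]' --grip '[0,0,0,0,0]'

```text
time: 7.3
tool_pos: [0.5199, -0.3161, 0.0681]
tcp_rot: [-0.02, 2.212, -2.212]
wrist_force: [-0.4, -0.1, -1.7]
width: 0.086
```

```bash
python3 two.py d6; python3 -c "
from h import *
plan(.521,-.316,.002,1.59)"
```

```text
t 7.4 pos [ 0.5153 -0.3127  0.0629] jawyaw -1.552 tilt(toolframe) [0.007 0.    0.01 ] q6 0.97 F [-1.1  0.3 -2.5] T [ 0.078  0.064 -0.028] w 0.084
turn y -0.001 | slide after turn mm [-6.3 60.8  3.8] | slide before turn [-6.3 60.8  3.8]
```

View pics/d6.png

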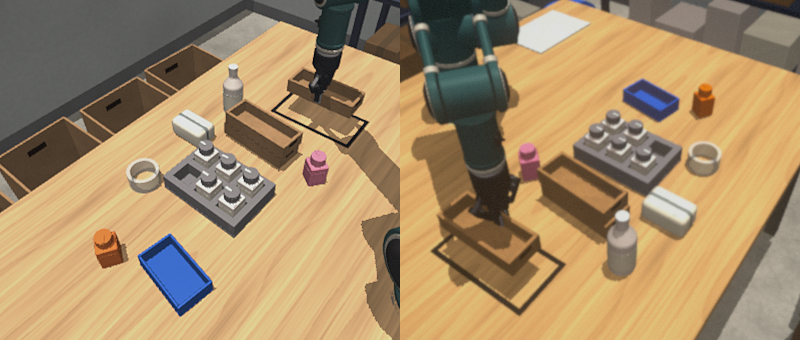

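Call:
jog_arm --turn '[[0,0,0],[0,0,0],[0,0,0],[0,0,0],[0,0,0]]' --slide '[[-3,25,1],[0,20,0],[0,8,0],[0,3,0],[0,0,0]]' --grip '[0,0,0,0,0]'

```text
time: 7.9
tool_pos: [0.5236, -0.3168, 0.0139]
tcp_rot: [-0.021, 2.212, -2.212]
wrist_force: [0.1, -0.6, -0.5]
width: 0.088
```

```bash
python3 -c "
from h import *
plan(.521,-.316,.002,1.59)
p=shot('wrist');w=world(p);a=p['img'].astype(int)
with np.errstate(invalid='ignore'): m=(w[...,2]>.04)&(w[...,2]<.08)&(a[...,0]>a[...,2]+20)
q=w[m];print(np.percentile(q[:,2],[5,50,95]));r=cv2.minAreaRect((q[:,:2]*1000).astype(np.float32));print(r)
A=np.c_[q[:,:2],np.ones(len(q))];print(np.linalg.lstsq(A,q[:,2],rcond=None)[0])
"
```

```text
t 7.9 pos [ 0.5236 -0.3168  0.0139] jawyaw -1.552 tilt(toolframe) [-0.  0. -0.] q6 0.97 F [ 0.1 -0.6 -0.5] T [ 0.009 -0.044 -0.009] w 0.088
turn y -0.0 | slide after turn mm [ 2.5 11.9 -0.8] | slide before turn [ 2.5 11.9 -0.8]
[0.04287067 0.06676186 0.06874318]
((561.713623046875, -342.29559326171875), (126.41436767578125, 114.62771606445312), 1.1302103996276855)
[-0.04746685  0.08996119  0.1212765 ]
```

Call:
jog_arm --turn '[[0,0,0],[0,0,0],[0,0,0],[0,0,0]]' --slide '[[0,5,0],[0,3,0],[0,2,0],[0,0,0]]' --grip '[0,0,0,0]'

```text
time: 8.35
tool_pos: [0.523, -0.3165, 0.003]
tcp_rot: [-0.021, 2.213, -2.212]
wrist_force: [0.2, -0.0, -1.6]
width: 0.086
```

Call:
jog_arm --turn '[[0,0,0],[0,0,0],[0,0,0]]' --slide '[[0,1,0],[0,0,0],[0,0,0]]' --grip '[0,0,0]'

```text
time: 8.65
tool_pos: [0.5234, -0.3167, 0.0024]
tcp_rot: [-0.021, 2.212, -2.212]
wrist_force: [-0.1, 0.5, -1.1]
width: 0.085
```

Call:
jog_arm --turn '[[0,0,0],[0,0,0],[0,0,0]]' --slide '[[0,1,0],[0,0,0],[0,0,0]]' --grip '[0,0,0]'

```text
time: 8.95
tool_pos: [0.5235, -0.3168, 0.0015]
tcp_rot: [-0.02, 2.212, -2.212]
wrist_force: [1.2, -0.3, -0.9]
width: 0.086
```

Call:
jog_arm --turn '[[0,0,0],[0,0,0],[0,0,0],[0,0,0],[0,0,0]]' --slide '[[0,0,0],[0,0,0],[0,0,0],[0,0,0],[0,-10,0]]' --grip '[35,35,35,35,35]'

```text
time: 9.45
tool_pos: [0.522, -0.3158, 0.0102]
tcp_rot: [-0.024, 2.215, -2.211]
wrist_force: [-0.5, 0.1, -1.1]
width: 0.353
```

Call:
jog_arm --turn '[[0,0,0],[0,0,0],[0,0,0],[0,0,0],[0,0,0]]' --slide '[[0,-30,0],[0,-50,0],[0,-50,0],[0,-50,0],[0,0,0]]' --grip '[35,35,35,35,35]'

```text
time: 9.95
tool_pos: [0.5284, -0.32, 0.2026]
tcp_rot: [-0.005, 2.194, -2.216]
wrist_force: [1.2, -0.8, 1.1]
width: 0.349
```

```bash
python3 two.py d7; python3 - <<'E'
from h import *
plan(.5739,.1233,.19,0.78)
p=shot('wrist','w7');w=world(p);a=p['img'].astype(int)
with np.errstate(invalid='ignore'):
    m=(w[...,2]>.045)&(w[...,2]<.066)&(a[...,0]>a[...,2]+20)&(w[...,1]<-.25)
    q=w[m];print(np.median(q[:,2]));print(cv2.minAreaRect((q[:,:2]*1000).astype(np.float32)))
    A=np.c_[q[:,:2],np.ones(len(q))];print(np.linalg.lstsq(A,q[:,2],rcond=None)[0])
    m=(abs(w[...,2])<.006)&(a.sum(2)<130);q=w[m];print('mark',cv2.minAreaRect((q[:,:2]*1000).astype(np.float32)))
E
```

```text
t 10.05 pos [ 0.5247 -0.3176  0.1947] jawyaw -1.552 tilt(toolframe) [-0.003  0.    -0.005] q6 0.97 F [ 0.4 -0.4 -0.2] T [-0.002 -0.039 -0.025] w 0.351
turn y 0.81 | slide after turn mm [ 278.8    2.3 -345.1] | slide before turn [ -57.5    3.6 -439.9]
0.05558074440852703
((524.157470703125, -356.57586669921875), (216.42430114746094, 86.38557434082031), 1.034673810005188)
[0.00320966 0.01050177 0.0569665 ]
mark ((457.2752380371094, -355.79547119140625), (149.58518981933594, 148.98745727539062), 1.1282429695129395)
```

View pics/w7.png

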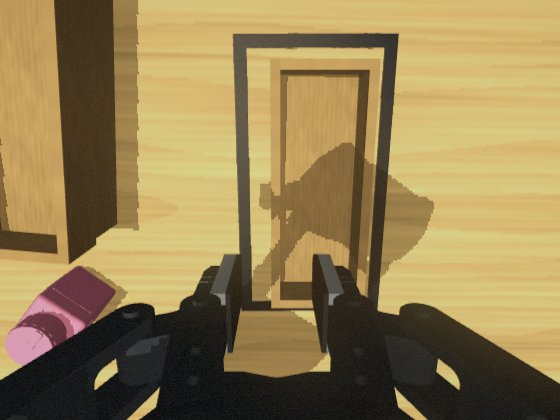

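```bash
python3 -c "
from h import *
plan(.6497,.0471,.15,1.5708)"
```

```text
t 10.1 pos [ 0.5233 -0.3167  0.1921] jawyaw -1.552 tilt(toolframe) [-0.001  0.    -0.001] q6 0.97 F [ 0.3  0.1 -0.8] T [0.005 0.059 0.053] w 0.35
turn y 0.019 | slide after turn mm [-126.4   42.  -363.8] | slide before turn [-133.2   42.  -361.4]
```

Call:
jog_arm --turn '[[0,0.019,0],[0,0,0],[0,0,0],[0,0,0],[0,0,0]]' --slide '[[-10,0,-28],[-16,0,-46],[-16,0,-46],[-16,0,-46],[-16,0,-46]]' --grip '[60,60,60,60,60]'

```text
time: 10.6
tool_pos: [0.5952, -0.1024, 0.1884]
tcp_rot: [0.005, -2.22, 2.218]
wrist_force: [0.5, -0.4, -0.3]
width: 0.6
```

Call:
jog_arm --turn '[[0,0,0],[0,0,0],[0,0,0],[0,0,0],[0,0,0]]' --slide '[[-16,0,-46],[-16,0,-46],[-14,10,-40],[-6,20,-20],[0,12,0]]' --grip '[60,60,60,60,60]'

```text
time: 11.1
tool_pos: [0.6469, 0.0507, 0.1449]
tcp_rot: [0.011, -2.221, 2.22]
wrist_force: [-0.1, 0.1, -0.6]
width: 0.604
```

```bash
cat > lids.py <<'E'
from h import *
def lids(p):
    w=world(p);out=[]
    with np.errstate(invalid='ignore'):
        m=(w[...,2]>.096)&(w[...,2]<.108)&(w[...,1]>0)&(w[...,1]<.2)&(w[...,0]>.42)&(w[...,0]<.72)
    n,l,s,c=cv2.connectedComponentsWithStats(m.astype(np.uint8))
    for i in range(1,n):
        if s[i,4]>150:
            mm=l==i;q=w[mm];ctr,r=cv2.minEnclosingCircle((q[:,:2]*1000).astype(np.float32))
            g=p['img'][mm].astype(int).sum(1);b=q[g>560]
            yaw=None
            if len(b)>5:
                d=b[:,:2].mean(0)*1000-np.array(ctr);yaw=round(float(np.arctan2(d[1],d[0])),3)
            out.append((s[i,:5].tolist(),np.round(ctr,1).tolist(),round(r,1),'bar',yaw,len(b)))
    return out
E
python3 -c "
from h import *
from lids import lids
p=shot('wrist','w8');plan(.6497,.0471,.055,1.5708)
for o in lids(p):print(o)
s=st();pos=np.array(s['tool_pos']);w=world(p);
import numpy as np
d=w[...,:]-pos
m=(np.abs(d[...,0])<.015)&(np.abs(d[...,1])<.05)&(d[...,2]>0.0)
print('tip', np.percentile(d[m][:,2],[0.5,2,5,50]) if m.any() else None)
"
```

```text
t 11.15 pos [0.6451 0.0487 0.1427] jawyaw -1.568 tilt(toolframe) [-0.001  0.     0.01 ] q6 1.61 F [-1.1 -0.4 -1.5] T [0.005 0.011 0.013] w 0.602
turn y 0.003 | slide after turn mm [-5.5 87.7  1.6] | slide before turn [-5.5 87.7  1.6]
([247, 187, 68, 66, 3392], [649.9, 47.7], 20.6, 'bar', 0.073, 118)
([249, 303, 62, 58, 2732], [573.3, 47.5], 20.7, 'bar', 0.054, 236)
tip [0.02927739 0.03400327 0.040855   0.08138085]
```

View pics/w8.png

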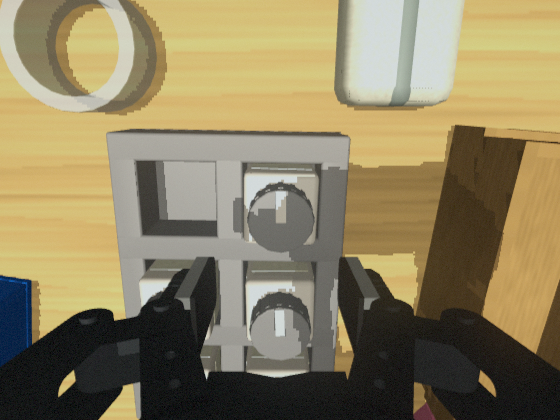

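Call:
jog_arm --turn '[[0,0,0],[0,0,0],[0,0,0]]' --slide '[[0,20,0],[0,10,0],[0,0,0]]' --grip '[60,60,60]'

```text
time: 11.45
tool_pos: [0.6462, 0.0461, 0.1163]
tcp_rot: [0.005, -2.217, 2.218]
wrist_force: [0.9, 0.4, -0.1]
width: 0.6
```

```bash
python3 -c "
from h import *
plan(.6498,.0474,.055,1.5708)"
```

```text
t 11.45 pos [0.6462 0.0461 0.1163] jawyaw -1.572 tilt(toolframe) [-0.     0.     0.006] q6 1.61 F [ 0.9  0.4 -0.1] T [ 0.018  0.04  -0.004] w 0.6
turn y -0.002 | slide after turn mm [-4.  61.3 -1.3] | slide before turn [-4.  61.3 -1.3]
```

Call:
jog_arm --turn '[[0,0,0],[0,0,0],[0,0,0],[0,0,0],[0,0,0]]' --slide '[[-3,20,-1],[0,20,0],[0,14,0],[0,6,0],[0,0,0]]' --grip '[60,60,60,60,60]'

```text
time: 11.95
tool_pos: [0.6511, 0.048, 0.0586]
tcp_rot: [0.001, -2.22, 2.22]
wrist_force: [-0.9, 0.1, 0.2]
width: 0.599
```

Call:
jog_arm --turn '[[0,0,0],[0,0,0],[0,0,0]]' --slide '[[0,0,0],[0,0,0],[0,0,0]]' --grip '[45,40,40]' --newtons 8

```text
time: 12.25
tool_pos: [0.6525, 0.0485, 0.0602]
tcp_rot: [0.002, 2.221, -2.221]
wrist_force: [0.8, -0.2, -0.6]
width: 0.453
```

```bash
python3 -c "
from h import *
plan(.6498,.0474,.055,1.5708);p=shot('wrist','w9')"
```

```text
t 12.25 pos [0.6525 0.0485 0.0602] jawyaw -1.571 tilt(toolframe) [-0.     0.    -0.002] q6 1.61 F [ 0.8 -0.2 -0.6] T [-0.018 -0.078 -0.033] w 0.453
turn y -0.0 | slide after turn mm [2.7 5.2 1.1] | slide before turn [2.7 5.2 1.1]
```

View pics/w9.png

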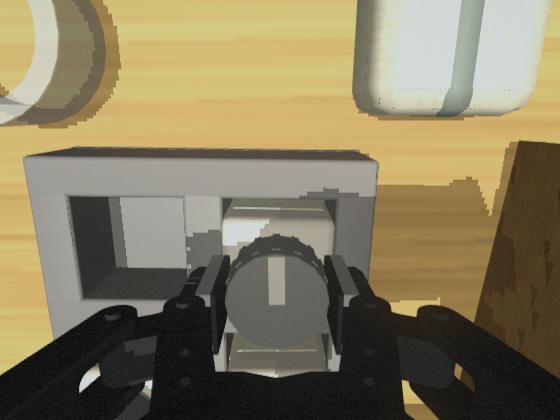

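Call:
jog_arm --turn '[[0,-0.1,0],[0,-0.1,0],[0,-0.1,0],[0,-0.1,0],[0,0,0]]' --slide '[[0,0,0],[0,0,0],[0,0,0],[0,0,0],[0,0,0]]' --grip '[40,40,40,40,40]'

```text
time: 12.8
tool_pos: [0.6521, 0.0487, 0.0603]
tcp_rot: [-0.405, 2.001, -2.001]
wrist_force: [-1.6, 0.4, 2.5]
width: 0.461
```

```bash
python3 -c "
from h import *
plan();p=shot('wrist','w10');plan();print(np.round(st()['joint_torque'],3))"
```

```text
t 12.8 pos [0.6521 0.0487 0.0603] jawyaw -1.171 tilt(toolframe) [-0.     0.    -0.001] q6 1.21 F [-1.6  0.4  2.5] T [0.1   0.209 0.027] w 0.461
turn y 0 | slide after turn mm [0. 0. 0.] | slide before turn [0. 0. 0.]
t 12.85 pos [0.6521 0.0487 0.0602] jawyaw -1.173 tilt(toolframe) [-0.     0.    -0.001] q6 1.21 F [-2.6  0.6  3.3] T [0.099 0.29  0.004] w 0.464
turn y 0 | slide after turn mm [0. 0. 0.] | slide before turn [0. 0. 0.]
[ -0.539 -50.268 -32.107  -0.192  -0.522  -0.2  ]
```

View pics/w10.png

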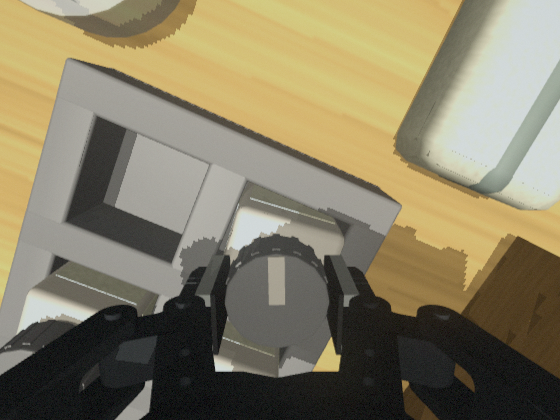

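Call:
jog_arm --turn '[[0,-0.1,0],[0,-0.1,0],[0,-0.1,0],[0,-0.1,0],[0,0,0]]' --slide '[[0,0,0],[0,0,0],[0,0,0],[0,0,0],[0,0,0]]' --grip '[40,40,40,40,40]'

```text
time: 13.35
tool_pos: [0.6517, 0.0491, 0.0602]
tcp_rot: [-0.738, 1.752, -1.751]
wrist_force: [-3.2, 2.5, 5.8]
width: 0.459
```

```bash
python3 -c "
from h import *
plan();p=shot('wrist','w11');print(np.round(st()['joint_torque'],3))"
```

```text
t 13.35 pos [0.6517 0.0491 0.0602] jawyaw -0.773 tilt(toolframe) [ 0.001  0.    -0.001] q6 0.81 F [-3.2  2.5  5.8] T [ 0.43   0.63  -0.013] w 0.459
turn y 0 | slide after turn mm [0. 0. 0.] | slide before turn [0. 0. 0.]
[ -1.875 -48.77  -32.056  -0.806  -1.246  -0.162]
```

View pics/w11.png

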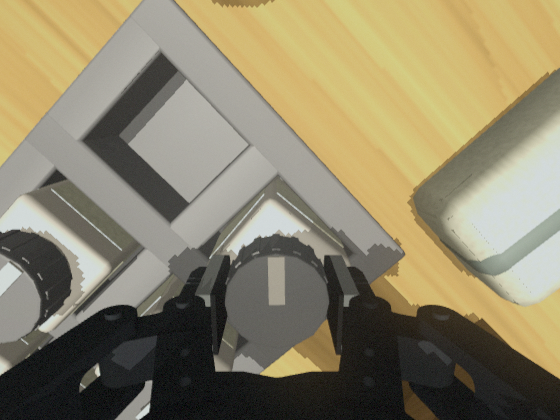

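Call:
jog_arm --turn '[[0,-0.1,0],[0,-0.1,0],[0,-0.05,0],[0,0,0]]' --slide '[[0,0,0],[0,0,0],[0,0,0],[0,0,0]]' --grip '[40,40,40,40]'

```text
time: 13.8
tool_pos: [0.6514, 0.0493, 0.0603]
tcp_rot: [-0.914, 1.585, -1.583]
wrist_force: [-3.9, 3.3, 7.5]
width: 0.455
```

```bash
python3 -c "
from h import *
plan();p=shot('wrist','w12');print(np.round(st()['joint_torque'],3))"
```

```text
t 13.8 pos [0.6514 0.0493 0.0603] jawyaw -0.524 tilt(toolframe) [ 0.001  0.    -0.001] q6 0.56 F [-3.9  3.3  7.5] T [ 0.63   0.876 -0.024] w 0.455
turn y 0 | slide after turn mm [0. 0. 0.] | slide before turn [0. 0. 0.]
[ -2.271 -48.311 -32.335  -0.962  -1.64   -0.074]
```

Call:
jog_arm --turn '[[0,0,0],[0,0,0],[0,0,0],[0,0,0],[0,0,0]]' --slide '[[0,0,0],[0,0,0],[0,0,0],[0,-20,0],[0,-30,0]]' --grip '[60,60,60,60,60]'

```text
time: 14.35
tool_pos: [0.6497, 0.0481, 0.1067]
tcp_rot: [-0.921, 1.586, -1.582]
wrist_force: [1.1, 0.7, -0.0]
width: 0.601
```

Call:
jog_arm --turn '[[0,0.13,0],[0,0.13,0],[0,0.13,0],[0,0.13,0],[0,0.13,0]]' --slide '[[0,-35,0],[0,-15,0],[0,0,0],[0,0,0],[0,0,0]]' --grip '[60,60,60,60,60]'

```text
time: 14.85
tool_pos: [0.6522, 0.0482, 0.1595]
tcp_rot: [-0.399, 2.005, -2.006]
wrist_force: [-0.5, 0.0, -0.1]
width: 0.596
```

```bash
python3 -c "
from h import *
from lids import lids
p=shot('wrist','w13');plan(.5733,.0475,.15,1.5708)
for o in lids(p):print(o)
"
```

```text
t 14.9 pos [0.652  0.0482 0.1593] jawyaw -1.182 tilt(toolframe) [-0.  0. -0.] q6 1.22 F [-0.2 -0.  -0.5] T [ 0.015 -0.018  0.038] w 0.598
turn y 0.389 | slide after turn mm [78.7  9.3  0.7] | slide before turn [ 73.1   9.3 -29.2]
([245, 191, 63, 62, 2961], [649.7, 46.9], 20.6, 'bar', 1.044, 203)
([98, 251, 62, 58, 2724], [574.1, 123.3], 20.7, 'bar', 0.034, 229)
([208, 292, 55, 55, 2281], [573.5, 47.2], 20.6, 'bar', 0.091, 211)
```

View pics/w13.png

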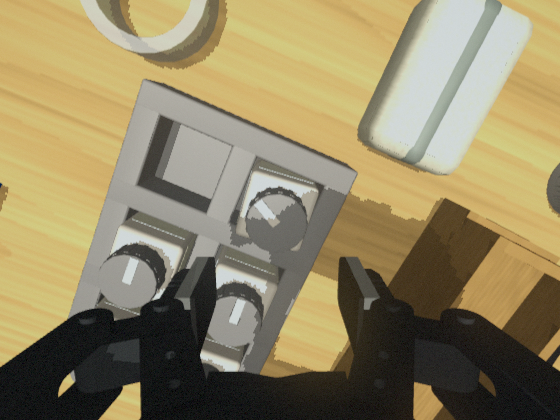

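Jar J5's white bar now points at about 1.04 rad with the body square, so its lid turned along and it is loose. Next is J4.

Call:
jog_arm --turn '[[0,0.13,0],[0,0.13,0],[0,0.129,0],[0,0,0],[0,0,0]]' --slide '[[0,0,0],[0,0,0],[0,0,0],[40,0,0.5],[38.5,5,0]]' --grip '[60,60,60,60,60]'

```text
time: 15.4
tool_pos: [0.5736, 0.0468, 0.1543]
tcp_rot: [-0.012, 2.215, -2.215]
wrist_force: [-0.5, -0.2, 0.1]
width: 0.604
```

Call:
jog_arm --turn '[[0,0,0],[0,0,0],[0,0,0],[0,0,0],[0,0,0]]' --slide '[[0,20,0],[0,20,0],[0,0,0],[0,0,0],[0,0,0]]' --grip '[60,60,60,60,60]'

```text
time: 15.9
tool_pos: [0.5745, 0.0471, 0.1155]
tcp_rot: [-0.01, 2.215, -2.215]
wrist_force: [0.4, -0.1, 0.4]
width: 0.6
```

```bash
python3 -c "
from h import *
plan(.5735,.0473,.055,1.5708)"
```

```text
t 15.9 pos [0.5745 0.0471 0.1155] jawyaw -1.56 tilt(toolframe) [-0.     0.    -0.002] q6 1.6 F [ 0.4 -0.1  0.4] T [ 0.029 -0.022 -0.004] w 0.6
turn y 0.011 | slide after turn mm [ 1.2 60.5 -0.2] | slide before turn [ 1.2 60.5 -0.2]
```

Call:
jog_arm --turn '[[0,0,0],[0,0,0],[0,0,0],[0,0,0],[0,0,0]]' --slide '[[1,20,0],[0,20,0],[0,14,0],[0,4,0],[0,0,0]]' --grip '[60,60,60,60,60]'

```text
time: 16.4
tool_pos: [0.5723, 0.0471, 0.0561]
tcp_rot: [-0.013, 2.216, -2.216]
wrist_force: [-0.6, 0.2, 0.2]
width: 0.602
```

Call:
jog_arm --turn '[[0,0,0],[0,0,0],[0,0,0],[0,0,0]]' --slide '[[0,0,0],[0,0,0],[0,0,0],[0,0,0]]' --grip '[45,40,40,40]' --newtons 8

```text
time: 16.8
tool_pos: [0.5733, 0.0473, 0.0573]
tcp_rot: [-0.01, 2.215, -2.215]
wrist_force: [0.4, 0.5, 0.9]
width: 0.457
```

Call:
jog_arm --turn '[[0,-0.1,0],[0,-0.1,0],[0,-0.1,0],[0,-0.1,0],[0,0,0]]' --slide '[[0,0,0],[0,0,0],[0,0,0],[0,0,0],[0,0,0]]' --grip '[40,40,40,40,40]'

```text
time: 17.3
tool_pos: [0.5727, 0.0477, 0.0572]
tcp_rot: [-0.415, 1.996, -1.994]
wrist_force: [-1.6, 3.8, 4.2]
width: 0.461
```

```bash
python3 -c "
from h import *
plan();p=shot('wrist','w14');print(np.round(st()['joint_torque'],3))"
```

```text
t 17.3 pos [0.5727 0.0477 0.0572] jawyaw -1.16 tilt(toolframe) [ 0.001  0.    -0.001] q6 1.2 F [-1.6  3.8  4.2] T [0.48  0.244 0.01 ] w 0.461
turn y 0 | slide after turn mm [0. 0. 0.] | slide before turn [0. 0. 0.]
[ -1.984 -41.245 -30.249  -0.921  -0.49   -0.218]
```

View pics/w14.png

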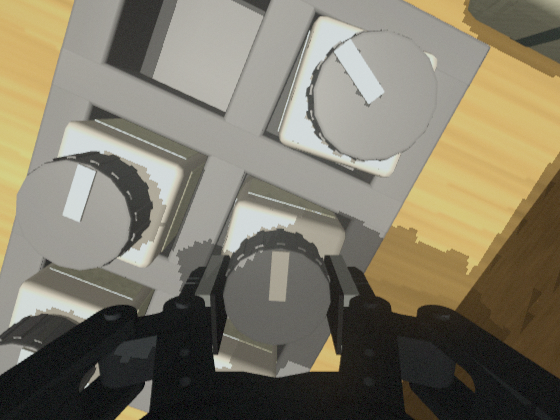

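Call:
jog_arm --turn '[[0,-0.1,0],[0,-0.1,0],[0,-0.1,0],[0,-0.1,0],[0,0,0]]' --slide '[[0,0,0],[0,0,0],[0,0,0],[0,0,0],[0,0,0]]' --grip '[40,40,40,40,40]'

```text
time: 17.85
tool_pos: [0.5721, 0.0468, 0.0565]
tcp_rot: [-0.748, 1.744, -1.745]
wrist_force: [-2.4, -0.9, 2.0]
width: 0.456
```

```bash
python3 -c "
from h import *
plan();p=shot('wrist','w15');print(np.round(st()['joint_torque'],3))"
```

```text
t 17.85 pos [0.5721 0.0468 0.0565] jawyaw -0.762 tilt(toolframe) [0.    0.    0.001] q6 0.8 F [-2.4 -0.9  2. ] T [ 0.033  0.207 -0.099] w 0.456
turn y 0 | slide after turn mm [0. 0. 0.] | slide before turn [0. 0. 0.]
[-3.8000e-02 -4.2381e+01 -3.1327e+01 -1.8000e-02 -5.8200e-01 -2.3300e-01]
```

View pics/w15.png

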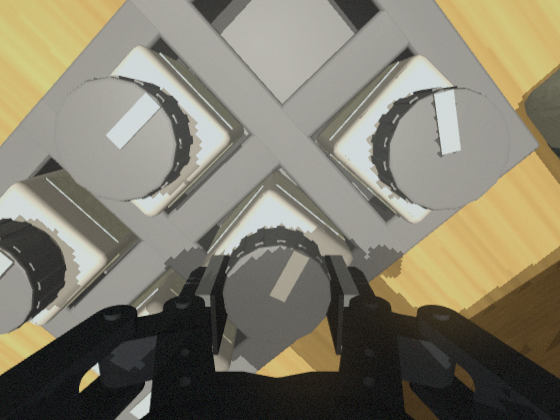

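J4's bar at (290,275) lags the fingers by about 0.45 rad, so its lid holds. Next is J3.

Call:
jog_arm --turn '[[0,0,0],[0,0,0],[0,0,0],[0,0,0],[0,0.13,0]]' --slide '[[0,0,0],[0,0,0],[0,-20,0],[0,-40,0],[0,-30,0]]' --grip '[60,60,60,60,60]'

```text
time: 18.4
tool_pos: [0.5726, 0.047, 0.1476]
tcp_rot: [-0.644, 1.83, -1.831]
wrist_force: [-0.2, -0.6, -0.2]
width: 0.602
```

Call:
jog_arm --turn '[[0,0.135,0],[0,0.135,0],[0,0.135,0],[0,0.135,0],[0,0.135,0]]' --slide '[[0,0,0],[0,0,0],[0,0,0],[0,0,0],[0,0,0]]' --grip '[60,60,60,60,60]'

```text
time: 18.9
tool_pos: [0.5724, 0.0471, 0.1462]
tcp_rot: [-0.001, -2.221, 2.221]
wrist_force: [-0.1, 0.1, -0.4]
width: 0.601
```

```bash
python3 -c "
from h import *
from lids import lids
p=shot('wrist','w16');plan(.4977,.0488,.115,1.5708)
for o in lids(p):print(o)
"
```

```text
t 18.95 pos [0.5724 0.047  0.1462] jawyaw -1.576 tilt(toolframe) [-0.  0. -0.] q6 1.62 F [0.7 0.  0.1] T [-0.028 -0.021  0.068] w 0.601
turn y -0.006 | slide after turn mm [74.7 31.2 -1.8] | slide before turn [74.7 31.2 -1.3]
([239, 52, 74, 78, 4341], [649.6, 46.9], 20.6, 'bar', 1.71, 1907)
([116, 189, 69, 66, 3428], [573.9, 123.7], 20.7, 'bar', 0.009, 328)
([240, 190, 68, 66, 3333], [573.3, 48.1], 20.7, 'bar', 0.336, 133)
([242, 303, 62, 59, 2714], [497.8, 49.3], 20.5, 'bar', 0.042, 242)
```

View pics/w16.png

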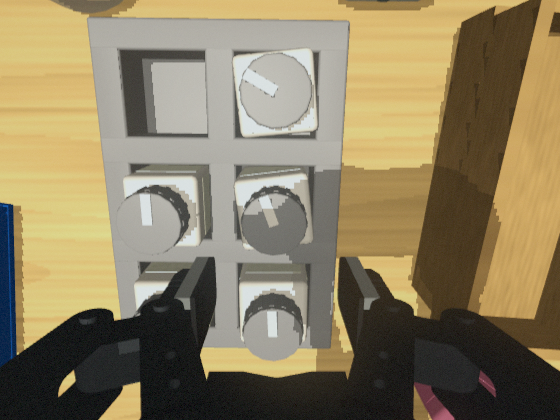

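Call:
jog_arm --turn '[[0,0,0],[0,0,0],[0,0,0],[0,0,0],[0,0,0]]' --slide '[[37,10,-1],[37.5,20,-1],[0,0,0],[0,0,0],[0,0,0]]' --grip '[60,60,60,60,60]'

```text
time: 19.45
tool_pos: [0.4996, 0.0487, 0.1174]
tcp_rot: [-0.004, 2.217, -2.217]
wrist_force: [0.5, 0.3, 0.1]
width: 0.599
```

```bash
python3 -c "
from h import *
plan(.4977,.0491,.057,1.5708)"
```

```text
t 19.45 pos [0.4996 0.0487 0.1174] jawyaw -1.564 tilt(toolframe) [ 0.     0.    -0.003] q6 1.61 F [0.5 0.3 0.1] T [ 0.029 -0.03  -0.038] w 0.599
turn y 0.007 | slide after turn mm [ 2.  60.4 -0.4] | slide before turn [ 2.  60.4 -0.4]
```

Call:
jog_arm --turn '[[0,0,0],[0,0,0],[0,0,0],[0,0,0],[0,0,0]]' --slide '[[1,20,0],[0,20,0],[0,15,0],[0,4,0],[0,0,0]]' --grip '[60,60,60,60,60]'

```text
time: 19.95
tool_pos: [0.498, 0.0487, 0.0577]
tcp_rot: [-0.006, 2.218, -2.218]
wrist_force: [0.7, -0.4, 0.4]
width: 0.602
```

Call:
jog_arm --turn '[[0,0,0],[0,0,0],[0,0,0],[0,0,0]]' --slide '[[0,0,0],[0,0,0],[0,0,0],[0,0,0]]' --grip '[45,40,40,40]' --newtons 8

```text
time: 20.35
tool_pos: [0.4984, 0.0489, 0.0587]
tcp_rot: [-0.003, 2.217, -2.217]
wrist_force: [2.2, 1.8, 3.0]
width: 0.456
```

Call:
jog_arm --turn '[[0,-0.1,0],[0,-0.1,0],[0,-0.1,0],[0,-0.1,0],[0,0,0]]' --slide '[[0,0,0],[0,0,0],[0,0,0],[0,0,0],[0,0,0]]' --grip '[40,40,40,40,40]'

```text
time: 20.85
tool_pos: [0.4976, 0.0492, 0.0585]
tcp_rot: [-0.409, 1.999, -1.997]
wrist_force: [-1.2, 2.7, 6.0]
width: 0.463
```

Call:
jog_arm --turn '[[0,-0.1,0],[0,-0.1,0],[0,-0.1,0],[0,-0.1,0],[0,0,0]]' --slide '[[0,0,0],[0,0,0],[0,0,0],[0,0,0],[0,0,0]]' --grip '[40,40,40,40,40]'

```text
time: 21.35
tool_pos: [0.4966, 0.0484, 0.0575]
tcp_rot: [-0.744, 1.748, -1.748]
wrist_force: [-1.9, 0.1, 3.3]
width: 0.458
```

```bash
python3 -c "
from h import *
plan();p=shot('wrist','w17');print(np.round(st()['joint_torque'],3))"
```

```text
t 21.35 pos [0.4966 0.0484 0.0575] jawyaw -0.767 tilt(toolframe) [0.    0.    0.001] q6 0.81 F [-1.9  0.1  3.3] T [ 0.039  0.133 -0.071] w 0.458
turn y 0 | slide after turn mm [0. 0. 0.] | slide before turn [0. 0. 0.]
[ 6.0000e-03 -3.4317e+01 -3.0337e+01 -1.1000e-02 -3.7800e-01 -2.4000e-01]
```

View pics/w17.png

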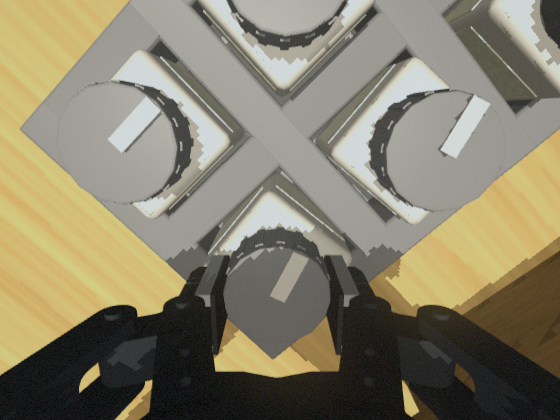

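J3 also slipped, with its bar lagging at (290,275), so it holds. Next is J1 at (0.498, 0.124).

Call:
jog_arm --turn '[[0,0,0],[0,0,0],[0,0,0],[0,0,0],[0,0.13,0]]' --slide '[[0,0,0],[0,0,0],[0,-20,0],[0,-40,0],[0,-30,0]]' --grip '[60,60,60,60,60]'

```text
time: 21.9
tool_pos: [0.4968, 0.0486, 0.1485]
tcp_rot: [-0.641, 1.833, -1.834]
wrist_force: [0.6, -0.3, -0.2]
width: 0.603
```

Call:
jog_arm --turn '[[0,0.135,0],[0,0.135,0],[0,0.135,0],[0,0.135,0],[0,0.135,0]]' --slide '[[0,0,0],[0,0,0],[0,0,0],[0,0,0],[0,0,0]]' --grip '[60,60,60,60,60]'

```text
time: 22.4
tool_pos: [0.4966, 0.0486, 0.1471]
tcp_rot: [-0.006, -2.218, 2.218]
wrist_force: [0.4, 0.0, -0.2]
width: 0.597
```

```bash
python3 -c "
from h import *
from lids import lids
p=shot('wrist','w18');plan(.498,.1236,.115,1.5708)
for o in lids(p):print(o)
"
```

```text
t 22.45 pos [0.4966 0.0487 0.147 ] jawyaw -1.581 tilt(toolframe) [-0.  0.  0.] q6 1.63 F [ 0.1 -0.1 -0.5] T [-0.055 -0.     0.006] w 0.598
turn y -0.011 | slide after turn mm [ -1.4  32.  -74.9] | slide before turn [ -0.6  32.  -74.9]
([102, 54, 77, 77, 4434], [573.7, 123.7], 20.8, 'bar', 0.014, 424)
([239, 54, 74, 77, 4304], [573.2, 48.2], 20.6, 'bar', 0.391, 442)
([118, 190, 68, 66, 3386], [497.9, 124.4], 20.7, 'bar', 0.021, 310)
([242, 190, 67, 66, 3310], [497.3, 49.2], 20.5, 'bar', 0.326, 138)
```

Call:
jog_arm --turn '[[0,0,0],[0,0,0],[0,0,0],[0,0,0],[0,0,0]]' --slide '[[-1,10,-37],[0,20,-38],[0,0,0],[0,0,0],[0,0,0]]' --grip '[60,60,60,60,60]'

```text
time: 22.95
tool_pos: [0.498, 0.1232, 0.1176]
tcp_rot: [-0.001, 2.22, -2.221]
wrist_force: [0.4, -0.9, 0.3]
width: 0.604
```

```bash
python3 -c "
from h import *
plan(.498,.1242,.057,1.5708)"
```

```text
t 22.95 pos [0.498  0.1232 0.1176] jawyaw -1.569 tilt(toolframe) [-0.  0. -0.] q6 1.76 F [ 0.4 -0.9  0.3] T [-0.024  0.028 -0.059] w 0.604
turn y 0.002 | slide after turn mm [ 0.  60.6 -1. ] | slide before turn [ 0.  60.6 -1. ]
```

Call:
jog_arm --turn '[[0,0,0],[0,0,0],[0,0,0],[0,0,0],[0,0,0]]' --slide '[[0,20,-1],[0,20,0],[0,15,0],[0,4,0],[0,0,0]]' --grip '[60,60,60,60,60]'

```text
time: 23.45
tool_pos: [0.4977, 0.1238, 0.0583]
tcp_rot: [0.0, -2.221, 2.221]
wrist_force: [0.8, 0.4, 0.1]
width: 0.598
```

Call:
jog_arm --turn '[[0,0,0],[0,0,0],[0,0,0],[0,0,0]]' --slide '[[0,0,0],[0,0,0],[0,0,0],[0,0,0]]' --grip '[45,40,40,40]' --newtons 8

```text
time: 23.85
tool_pos: [0.4988, 0.1248, 0.0594]
tcp_rot: [0.001, 2.22, -2.22]
wrist_force: [0.4, -0.7, 2.0]
width: 0.457
```

Call:
jog_arm --turn '[[0,-0.1,0],[0,-0.1,0],[0,-0.1,0],[0,-0.1,0],[0,0,0]]' --slide '[[0,0,0],[0,0,0],[0,0,0],[0,0,0],[0,0,0]]' --grip '[40,40,40,40,40]'

```text
time: 24.35
tool_pos: [0.4986, 0.1248, 0.0594]
tcp_rot: [-0.405, 2.0, -2.0]
wrist_force: [0.3, 0.4, 4.7]
width: 0.458
```

Call:
jog_arm --turn '[[0,-0.1,0],[0,-0.1,0],[0,-0.1,0],[0,-0.1,0],[0,0,0]]' --slide '[[0,0,0],[0,0,0],[0,0,0],[0,0,0],[0,0,0]]' --grip '[40,40,40,40,40]'

```text
time: 24.85
tool_pos: [0.4986, 0.1251, 0.0594]
tcp_rot: [-0.738, 1.749, -1.75]
wrist_force: [-1.0, 0.4, 5.2]
width: 0.461
```

```bash
python3 -c "
from h import *
plan();p=shot('wrist','w19');print(np.round(st()['joint_torque'],3))"
```

```text
t 24.85 pos [0.4986 0.1251 0.0594] jawyaw -0.771 tilt(toolframe) [-0.001  0.    -0.002] q6 0.97 F [-1.   0.4  5.2] T [0.035 0.031 0.038] w 0.461
turn y 0 | slide after turn mm [0. 0. 0.] | slide before turn [0. 0. 0.]
[ -0.403 -34.397 -28.92   -0.091  -0.119  -0.129]
```

View pics/w19.png

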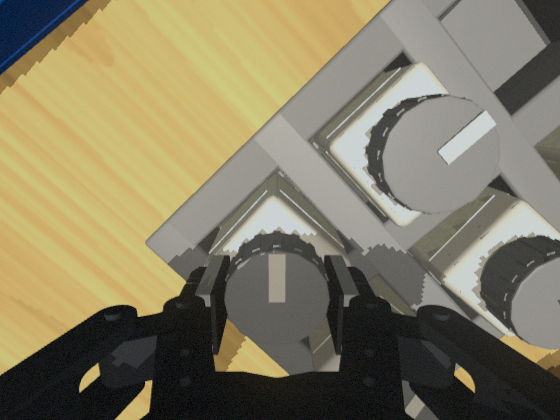

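J1's bar stayed with the fingers through 0.8 rad, so it is loose. I'll add 0.25 rad for margin, then go to J2.

Call:
jog_arm --turn '[[0,-0.1,0],[0,-0.1,0],[0,-0.05,0],[0,0,0]]' --slide '[[0,0,0],[0,0,0],[0,0,0],[0,0,0]]' --grip '[40,40,40,40]'

```text
time: 25.3
tool_pos: [0.4986, 0.1251, 0.0594]
tcp_rot: [-0.914, 1.581, -1.582]
wrist_force: [-1.2, 0.7, 6.2]
width: 0.455
```

Call:
jog_arm --turn '[[0,0,0],[0,0,0],[0,0,0],[0,0.13,0],[0,0.13,0]]' --slide '[[0,0,0],[0,0,0],[0,-20,0],[0,-40,0],[0,-30,0]]' --grip '[60,60,60,60,60]'

```text
time: 25.8
tool_pos: [0.4974, 0.1246, 0.1491]
tcp_rot: [-0.729, 1.761, -1.761]
wrist_force: [2.0, 0.2, -0.6]
width: 0.6
```

Call:
jog_arm --turn '[[0,0.14,0],[0,0.14,0],[0,0.14,0],[0,0.14,0],[0,0.14,0]]' --slide '[[0,0,0],[0,0,0],[0,0,0],[0,0,0],[0,0,0]]' --grip '[60,60,60,60,60]'

```text
time: 26.3
tool_pos: [0.4972, 0.1246, 0.1477]
tcp_rot: [-0.093, 2.179, -2.179]
wrist_force: [-0.3, -0.7, 0.3]
width: 0.6
```

```bash
python3 -c "
from h import *
from lids import lids
p=shot('wrist','w20');plan(.574,.1237,.115,1.5708)
for o in lids(p):print(o)
"
```

```text
t 26.35 pos [0.4972 0.1246 0.1477] jawyaw -1.492 tilt(toolframe) [-0.     0.     0.001] q6 1.69 F [-0.2  0.3  0. ] T [ 0.043  0.026 -0.038] w 0.6
turn y 0.079 | slide after turn mm [-76.8  32.6   0.9] | slide before turn [-76.5  32.6   6.9]
([252, 54, 74, 78, 4281], [573.7, 123.8], 20.6, 'bar', -0.007, 398)
([385, 68, 75, 76, 4314], [573.2, 48.4], 20.8, 'bar', 0.305, 373)
([243, 191, 67, 64, 3281], [497.8, 124.2], 20.5, 'bar', 1.041, 68)
([363, 201, 68, 64, 3299], [497.5, 49.8], 20.6, 'bar', None, 0)
```

Call:
jog_arm --turn '[[0,0.079,0],[0,0,0],[0,0,0],[0,0,0],[0,0,0]]' --slide '[[0,0,0],[-38,10,0],[-38.5,20,1],[0,0,0],[0,0,0]]' --grip '[60,60,60,60,60]'

```text
time: 26.85
tool_pos: [0.5732, 0.1243, 0.1163]
tcp_rot: [-0.019, 2.217, -2.218]
wrist_force: [-0.8, 0.7, 0.7]
width: 0.6
```

```bash
python3 -c "
from h import *
plan(.574,.1238,.057,1.5708)"
```

```text
t 26.85 pos [0.5732 0.1243 0.1163] jawyaw -1.558 tilt(toolframe) [-0.001  0.     0.004] q6 1.73 F [-0.8  0.7  0.7] T [ 0.     0.099 -0.065] w 0.6
turn y 0.012 | slide after turn mm [-1.  59.3  0.4] | slide before turn [-1.  59.3  0.4]
```

Call:
jog_arm --turn '[[0,0,0],[0,0,0],[0,0,0],[0,0,0],[0,0,0]]' --slide '[[0,20,0],[0,20,0],[0,14,0],[0,4,0],[0,0,0]]' --grip '[60,60,60,60,60]'

```text
time: 27.35
tool_pos: [0.5734, 0.1246, 0.0603]
tcp_rot: [-0.015, 2.216, -2.216]
wrist_force: [0.5, -0.4, 0.2]
width: 0.595
```

Call:
jog_arm --turn '[[0,0,0],[0,0,0],[0,0,0],[0,0,0]]' --slide '[[0,0,0],[0,0,0],[0,0,0],[0,0,0]]' --grip '[45,40,40,40]' --newtons 8

```text
time: 27.75
tool_pos: [0.5749, 0.1246, 0.0615]
tcp_rot: [-0.012, 2.215, -2.215]
wrist_force: [-2.4, -1.4, 4.9]
width: 0.455
```

Call:
jog_arm --turn '[[0,-0.1,0],[0,-0.1,0],[0,-0.1,0],[0,-0.1,0],[0,0,0]]' --slide '[[0,0,0],[0,0,0],[0,0,0],[0,0,0],[0,0,0]]' --grip '[40,40,40,40,40]'

```text
time: 28.25
tool_pos: [0.5754, 0.1251, 0.0614]
tcp_rot: [-0.413, 1.995, -1.993]
wrist_force: [0.2, 1.6, 4.4]
width: 0.459
```

Call:
jog_arm --turn '[[0,-0.1,0],[0,-0.1,0],[0,-0.1,0],[0,-0.1,0],[0,0,0]]' --slide '[[0,0,0],[0,0,0],[0,0,0],[0,0,0],[0,0,0]]' --grip '[40,40,40,40,40]'

```text
time: 28.75
tool_pos: [0.575, 0.125, 0.0608]
tcp_rot: [-0.745, 1.744, -1.743]
wrist_force: [0.9, 1.7, 0.9]
width: 0.46
```

```bash
python3 -c "
from h import *
plan();p=shot('wrist','w21');print(np.round(st()['joint_torque'],3))"
```

```text
t 28.75 pos [0.575  0.125  0.0608] jawyaw -0.761 tilt(toolframe) [-0.     0.    -0.002] q6 0.93 F [0.9 1.7 0.9] T [ 0.309 -0.075 -0.186] w 0.46
turn y 0 | slide after turn mm [0. 0. 0.] | slide before turn [0. 0. 0.]
[ -0.918 -43.583 -30.092  -0.541   0.321  -0.309]
```

View pics/w21.png

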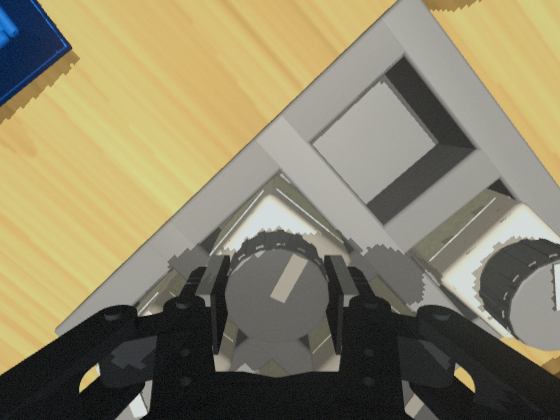

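J2 holds. So J2, J3 and J4 are held and go in the tray at 0 and ±60 mm, while J1 and J5 are loose and go in the tub. I'll regrip J2 and carry it to the tray's middle.

Call:
jog_arm --turn '[[0,0,0],[0,0,0],[0,0,0],[0,0.1,0],[0,0.14,0]]' --slide '[[0,0,0],[0,0,0],[0,0,0],[0,0,0],[0,0,0]]' --grip '[60,60,60,60,60]'

```text
time: 29.3
tool_pos: [0.574, 0.1244, 0.0601]
tcp_rot: [-0.554, 1.9, -1.901]
wrist_force: [0.2, -0.7, -0.1]
width: 0.599
```

Call:
jog_arm --turn '[[0,0.14,0],[0,0.14,0],[0,0.14,0],[0,0.05,0],[0,0,0]]' --slide '[[0,0,0],[0,0,0],[0,0,0],[0,3,0],[0,0,0]]' --grip '[60,60,60,60,60]'

```text
time: 29.8
tool_pos: [0.5737, 0.1244, 0.0568]
tcp_rot: [-0.111, 2.17, -2.17]
wrist_force: [-0.6, -0.4, -0.1]
width: 0.598
```

Call:
jog_arm --turn '[[0,0,0],[0,0,0],[0,0,0],[0,0,0]]' --slide '[[0,0,0],[0,0,0],[0,0,0],[0,0,0]]' --grip '[45,40,40,40]' --newtons 35

```text
time: 30.2
tool_pos: [0.574, 0.1246, 0.0573]
tcp_rot: [-0.111, 2.169, -2.169]
wrist_force: [-2.2, -0.3, -0.4]
width: 0.453
```

```bash
python3 -c "
from h import *
plan()"
```

```text
t 30.2 pos [0.574  0.1246 0.0573] jawyaw -1.469 tilt(toolframe) [0. 0. 0.] q6 1.64 F [-2.2 -0.3 -0.4] T [ 0.059  0.199 -0.008] w 0.453
turn y 0 | slide after turn mm [0. 0. 0.] | slide before turn [0. 0. 0.]
```

Call:
jog_arm --turn '[[0,0,0],[0,0,0],[0,0,0],[0,0,0],[0,0,0]]' --slide '[[0,-10,0],[0,-30,0],[0,-40,0],[0,-40,0],[0,-10,0]]' --grip '[40,40,40,40,40]'

```text
time: 30.7
tool_pos: [0.5778, 0.125, 0.1937]
tcp_rot: [-0.1, 2.165, -2.163]
wrist_force: [1.5, -0.1, -1.9]
width: 0.456
```

```bash
python3 two.py d22;python3 -c "
from h import *
plan(.5242,-.3566,.19,-1.553+.05)"
```

```text
t 30.8 pos [0.576  0.1248 0.1901] jawyaw -1.469 tilt(toolframe) [ 0.     0.    -0.005] q6 1.64 F [-0.3 -0.4 -3.7] T [ 0.062  0.041 -0.032] w 0.451
turn y 0.034 | slide after turn mm [ 8.430e+01 -4.000e-01  4.768e+02] | slide before turn [100.5  -0.5 473.6]
```

View pics/d22.png

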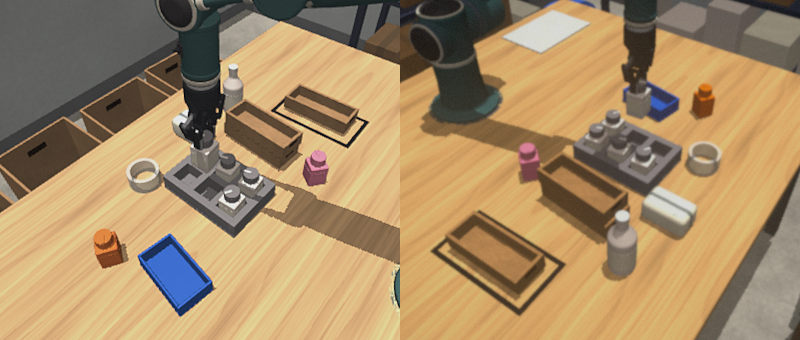

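Call:
jog_arm --turn '[[0,0,0],[0,0,0],[0,0,0],[0,0,0],[0,0,0]]' --slide '[[4,0,20],[8,0,36],[9,0,43],[9,0,43],[9,0,43]]' --grip '[40,40,40,40,40]'

```text
time: 31.3
tool_pos: [0.5518, -0.0645, 0.1839]
tcp_rot: [-0.117, 2.172, -2.17]
wrist_force: [0.8, -0.4, -2.4]
width: 0.455
```

Call:
jog_arm --turn '[[0,0,0],[0,0,0],[0,0,0],[0,0,0],[0,0,0]]' --slide '[[9,0,43],[9,0,43],[9,0,43],[9,0,43],[9,0,43]]' --grip '[40,40,40,40,40]'

```text
time: 31.8
tool_pos: [0.529, -0.2826, 0.1837]
tcp_rot: [-0.116, 2.175, -2.168]
wrist_force: [0.9, -0.2, -3.0]
width: 0.45
```

Call:
jog_arm --turn '[[0,0.034,0],[0,0,0],[0,0,0],[0,0,0]]' --slide '[[8,0,40],[5,0,30],[0,0,0],[0,0,0]]' --grip '[40,40,40,40]'

```text
time: 32.2
tool_pos: [0.5227, -0.3522, 0.184]
tcp_rot: [-0.077, 2.194, -2.186]
wrist_force: [0.2, -0.2, -2.6]
width: 0.452
```

```bash
python3 -c "
from h import *
plan(.5242,-.3566,.068,-1.503);p=shot('wrist','w23')"
```

```text
t 32.2 pos [ 0.5227 -0.3522  0.184 ] jawyaw -1.505 tilt(toolframe) [0.004 0.    0.004] q6 0.87 F [ 0.2 -0.2 -2.6] T [0.032 0.036 0.002] w 0.452
turn y -0.002 | slide after turn mm [ -1.7 115.9   5. ] | slide before turn [ -1.7 115.9   5. ]
```

View pics/w23.png

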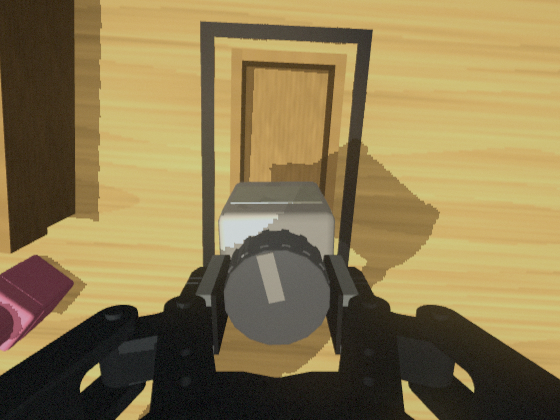

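Call:
jog_arm --turn '[[0,0.03,0],[0,0,0],[0,0,0],[0,0,0],[0,0,0]]' --slide '[[-1,20,4],[0,35,0],[0,25,0],[0,10,0],[0,0,0]]' --grip '[40,40,40,40,40]'

```text
time: 32.75
tool_pos: [0.5243, -0.3542, 0.0947]
tcp_rot: [-0.048, 2.207, -2.2]
wrist_force: [0.1, 0.5, -3.4]
width: 0.458
```

```bash
python3 -c "
from h import *
plan(.5242,-.3566,.068)"
```

```text
t 32.75 pos [ 0.5243 -0.3542  0.0947] jawyaw -1.532 tilt(toolframe) [0.004 0.    0.004] q6 0.9 F [ 0.1  0.5 -3.4] T [0.006 0.035 0.032] w 0.458
turn y 0 | slide after turn mm [ 0.1 26.6  2.5] | slide before turn [ 0.1 26.6  2.5]
```

Call:
jog_arm --turn '[[0,0,0],[0,0,0],[0,0,0],[0,0,0],[0,0,0]]' --slide '[[0,12,2.5],[0,7,0],[0,4,0],[0,2,0],[0,0,0]]' --grip '[40,40,40,40,40]'

```text
time: 33.25
tool_pos: [0.5259, -0.3592, 0.0724]
tcp_rot: [-0.041, 2.203, -2.202]
wrist_force: [-0.1, -0.5, -2.6]
width: 0.456
```

Call:
jog_arm --turn '[[0,0,0],[0,0,0],[0,0,0]]' --slide '[[0,1,0],[0,0,0],[0,0,0]]' --grip '[40,40,40]'

```text
time: 33.55
tool_pos: [0.526, -0.3593, 0.0717]
tcp_rot: [-0.041, 2.202, -2.203]
wrist_force: [-0.1, -0.3, -3.2]
width: 0.452
```

Call:
jog_arm --turn '[[0,0,0],[0,0,0],[0,0,0],[0,0,0],[0,0,0]]' --slide '[[1.5,1,-2.5],[0,1,0],[0,1,0],[0,0,0],[0,0,0]]' --grip '[40,40,40,40,40]'

```text
time: 34.05
tool_pos: [0.5246, -0.3566, 0.0687]
tcp_rot: [-0.041, 2.202, -2.202]
wrist_force: [-0.0, 2.0, 0.3]
width: 0.458
```

```bash
python3 -c "
from h import *
plan(.5242,-.3566,.068)"
```

```text
t 34.05 pos [ 0.5246 -0.3566  0.0687] jawyaw -1.533 tilt(toolframe) [ 0.  0. -0.] q6 0.9 F [-0.   2.   0.3] T [ 0.325  0.054 -0.041] w 0.458
turn y 0 | slide after turn mm [ 0.4  0.7 -0. ] | slide before turn [ 0.4  0.7 -0. ]
```

Fz has risen to about 0, so the jar is down. Releasing and rising.

Call:
jog_arm --turn '[[0,0,0],[0,0,0],[0,0,0],[0,0,0],[0,0,0]]' --slide '[[0,0,0],[0,0,0],[0,0,0],[0,-20,0],[0,-40,0]]' --grip '[60,60,60,60,60]'

```text
time: 34.55
tool_pos: [0.5215, -0.3549, 0.1247]
tcp_rot: [-0.049, 2.211, -2.2]
wrist_force: [0.4, -0.7, 0.8]
width: 0.599
```

Call:
jog_arm --turn '[[0,0,0],[0,0,0],[0,0,0]]' --slide '[[0,-40,0],[0,-20,0],[0,0,0]]' --grip '[60,60,60]'

```text
time: 34.85
tool_pos: [0.5269, -0.3588, 0.1938]
tcp_rot: [-0.033, 2.192, -2.205]
wrist_force: [0.5, 0.2, -1.7]
width: 0.599
```

```bash
python3 two.py d24;python3 -c "
from h import *
plan(.5733,.0482,.17,-1.47);shot('wrist','w24')"
```

```text
t 34.95 pos [ 0.5244 -0.3569  0.1886] jawyaw -1.533 tilt(toolframe) [-0.001  0.    -0.001] q6 0.9 F [ 0.2 -0.4 -0.3] T [-0.019 -0.003 -0.021] w 0.598
turn y -0.063 | slide after turn mm [ -89.4   18.4 -398.1] | slide before turn [ -64.2   18.4 -403. ]
```

View pics/w24.png

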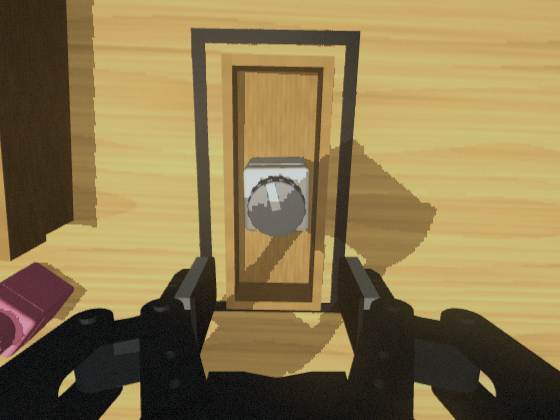

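View pics/d24.png

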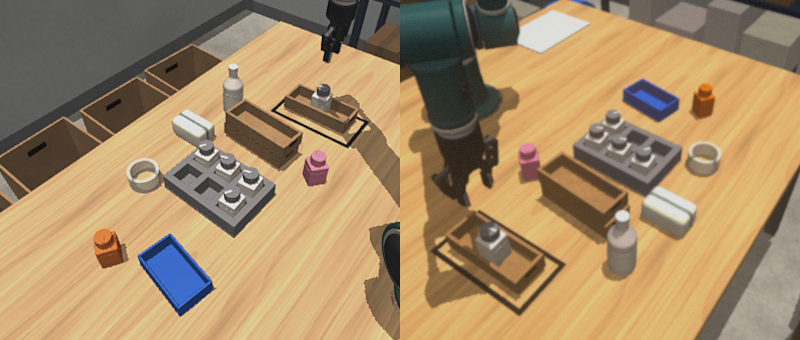

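The first jar stands upright at the tray's middle, at (276,200) in the wrist view. Back for J4.

Call:
jog_arm --turn '[[0,-0.063,0],[0,0,0],[0,0,0],[0,0,0],[0,0,0]]' --slide '[[0,0,0],[-6,0,-28],[-10,0,-45],[-10,0,-45],[-10,0,-45]]' --grip '[60,60,60,60,60]'

```text
time: 35.5
tool_pos: [0.5421, -0.189, 0.1855]
tcp_rot: [-0.113, 2.174, -2.17]
wrist_force: [0.1, -0.2, 0.3]
width: 0.597
```

Call:
jog_arm --turn '[[0,0,0],[0,0,0],[0,0,0],[0,0,0],[0,0,0]]' --slide '[[-10,0,-45],[-10,0,-45],[-10,0,-45],[-10,0,-45],[-8,0,-35]]' --grip '[60,60,60,60,60]'

```text
time: 36.0
tool_pos: [0.5682, 0.0303, 0.1857]
tcp_rot: [-0.115, 2.172, -2.17]
wrist_force: [0.4, -0.2, 0.1]
width: 0.597
```

Call:
jog_arm --turn '[[0,0,0],[0,0,0],[0,0,0],[0,0,0],[0,0,0]]' --slide '[[-5,20,-20],[0,30,0],[0,15,0],[0,0,0],[0,0,0]]' --grip '[60,60,60,60,60]'

```text
time: 36.5
tool_pos: [0.5721, 0.0476, 0.1225]
tcp_rot: [-0.111, 2.171, -2.171]
wrist_force: [0.1, -0.7, 0.2]
width: 0.597
```

```bash
python3 -c "
from h import *
from lids import lids
p=shot('wrist');plan(.5733,.0482,.057,-1.47)
for o in lids(p):print(o)"
```

```text
t 36.55 pos [0.5732 0.0476 0.1238] jawyaw -1.471 tilt(toolframe) [-0.  0. -0.] q6 1.51 F [-0.7 -0.6 -0. ] T [-0.058  0.042  0.004] w 0.6
turn y -0.001 | slide after turn mm [-0.2 66.8 -0.6] | slide before turn [-0.2 66.8 -0.6]
([251, 45, 84, 88, 5555], [649.6, 47.1], 20.6, 'bar', 1.719, 2354)
([238, 199, 75, 72, 4125], [573.3, 48.2], 20.7, 'bar', 0.372, 182)
([227, 322, 68, 56, 2894], [498.1, 49.2], 20.4, 'bar', 0.366, 288)
```

Call:
jog_arm --turn '[[0,0,0],[0,0,0],[0,0,0],[0,0,0],[0,0,0]]' --slide '[[0,25,0],[0,25,0],[0,12,0],[0,4,0],[0,0,0]]' --grip '[60,60,60,60,60]'

```text
time: 37.05
tool_pos: [0.5732, 0.0479, 0.0578]
tcp_rot: [-0.109, 2.17, -2.17]
wrist_force: [0.4, -0.1, 0.3]
width: 0.602
```

Call:
jog_arm --turn '[[0,0,0],[0,0,0],[0,0,0],[0,0,0]]' --slide '[[0,0,0],[0,0,0],[0,0,0],[0,0,0]]' --grip '[45,40,40,40]' --newtons 35

```text
time: 37.45
tool_pos: [0.574, 0.0485, 0.0589]
tcp_rot: [-0.107, 2.169, -2.168]
wrist_force: [-0.9, 1.3, 5.3]
width: 0.453
```

Call:
jog_arm --turn '[[0,0,0],[0,0,0],[0,0,0],[0,0,0],[0,0,0]]' --slide '[[0,-10,0],[0,-30,0],[0,-40,0],[0,-40,0],[0,-12,0]]' --grip '[40,40,40,40,40]'

```text
time: 37.95
tool_pos: [0.5753, 0.0482, 0.1945]
tcp_rot: [-0.102, 2.166, -2.167]
wrist_force: [0.7, 0.5, -2.4]
width: 0.452
```

```bash
python3 -c "
from h import *
a=.018;x=.5242+.060*np.cos(a);y=-.3566+.060*np.sin(a);print(x,y)
plan(x,y,.18,-1.53)"
```

```text
0.5841902802624371 -0.3555200583190552
t 37.95 pos [0.5753 0.0482 0.1945] jawyaw -1.47 tilt(toolframe) [-0.001  0.    -0.007] q6 1.51 F [ 0.7  0.5 -2.4] T [-0.009 -0.057  0.043] w 0.452
turn y 0.06 | slide after turn mm [  7.7  14.7 403.7] | slide before turn [ 31.9  14.6 402.5]
```

Call:
jog_arm --turn '[[0,0,0],[0,0,0],[0,0,0],[0,0,0],[0,0,0]]' --slide '[[2,0,20],[3,0,36],[3,0,43],[3,0,43],[3,0,43]]' --grip '[40,40,40,40,40]'

```text
time: 38.45
tool_pos: [0.576, -0.1384, 0.1876]
tcp_rot: [-0.113, 2.172, -2.17]
wrist_force: [1.0, 0.1, -2.3]
width: 0.453
```

Call:
jog_arm --turn '[[0,0,0],[0,0,0],[0,0,0],[0,0,0],[0,0,0]]' --slide '[[4,0,43],[4,0,43],[4,0,43],[3,0,40],[2,0,30]]' --grip '[40,40,40,40,40]'

```text
time: 38.95
tool_pos: [0.5789, -0.3391, 0.1872]
tcp_rot: [-0.111, 2.173, -2.171]
wrist_force: [-0.2, -0.1, -3.5]
width: 0.455
```

Call:
jog_arm --turn '[[0,0.06,0],[0,0,0],[0,0,0],[0,0,0],[0,0,0]]' --slide '[[1,0,18],[0,0,0],[0,25,0],[0,15,0],[0,0,0]]' --grip '[40,40,40,40,40]'

```text
time: 39.45
tool_pos: [0.5784, -0.3522, 0.1444]
tcp_rot: [-0.055, 2.21, -2.198]
wrist_force: [-0.6, 0.8, -2.9]
width: 0.452
```

```bash
python3 -c "
from h import *
p=shot('wrist','w25');plan(.5842,-.3555,.07,-1.53)"
```

```text
t 39.5 pos [ 0.5796 -0.3529  0.1463] jawyaw -1.529 tilt(toolframe) [0.004 0.    0.005] q6 0.95 F [-0.   0.4 -2.2] T [-0.043 -0.066  0.003] w 0.456
turn y 0.001 | slide after turn mm [-4.9 76.3  3.1] | slide before turn [-4.9 76.3  3.1]
```

View pics/w25.png

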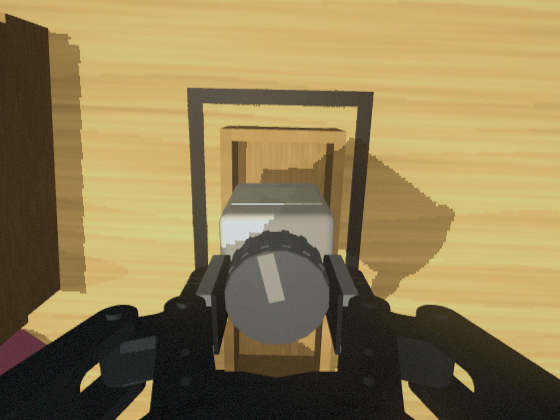

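Call:
jog_arm --turn '[[0,0,0],[0,0,0],[0,0,0],[0,0,0]]' --slide '[[-3.5,20,1],[0,20,0],[0,10,0],[0,0,0]]' --grip '[40,40,40,40]'

```text
time: 39.9
tool_pos: [0.5839, -0.3546, 0.0977]
tcp_rot: [-0.049, 2.204, -2.2]
wrist_force: [-0.8, -0.4, -3.3]
width: 0.457
```

Call:
jog_arm --turn '[[0,0,0],[0,0,0]]' --slide '[[0,5,0],[0,0,0]]' --grip '[40,40]'

```text
time: 40.1
tool_pos: [0.5854, -0.356, 0.0951]
tcp_rot: [-0.044, 2.2, -2.201]
wrist_force: [-0.6, 0.4, -3.1]
width: 0.451
```

```bash
python3 -c "
from h import *
plan(.5842,-.3555,.07,-1.53)"
```

```text
t 40.1 pos [ 0.5854 -0.356   0.0951] jawyaw -1.53 tilt(toolframe) [-0.001  0.    -0.001] q6 0.95 F [-0.6  0.4 -3.1] T [-0.013  0.022  0.027] w 0.451
turn y 0.0 | slide after turn mm [ 1.2 25.1 -0.6] | slide before turn [ 1.2 25.1 -0.6]
```

Call:
jog_arm --turn '[[0,0,0],[0,0,0],[0,0,0],[0,0,0],[0,0,0]]' --slide '[[1,10,0],[0,6,0],[0,4,0],[0,2,0],[0,0,0]]' --grip '[40,40,40,40,40]'

```text
time: 40.6
tool_pos: [0.5836, -0.3557, 0.0717]
tcp_rot: [-0.046, 2.202, -2.201]
wrist_force: [0.2, 0.7, -2.4]
width: 0.451
```

Call:
jog_arm --turn '[[0,0,0],[0,0,0],[0,0,0],[0,0,0]]' --slide '[[0,1,0],[0,1,0],[0,0,0],[0,0,0]]' --grip '[40,40,40,40]'

```text
time: 41.0
tool_pos: [0.5841, -0.356, 0.0706]
tcp_rot: [-0.045, 2.2, -2.201]
wrist_force: [-0.2, 0.3, -2.3]
width: 0.453
```

Call:
jog_arm --turn '[[0,0,0],[0,0,0],[0,0,0]]' --slide '[[0,1,0],[0,0,0],[0,0,0]]' --grip '[40,40,40]'

```text
time: 41.3
tool_pos: [0.5846, -0.356, 0.0703]
tcp_rot: [-0.043, 2.2, -2.201]
wrist_force: [0.7, 0.8, 2.6]
width: 0.455
```

Call:
jog_arm --turn '[[0,0,0],[0,0,0],[0,0,0],[0,0,0],[0,0,0]]' --slide '[[0,0,0],[0,0,0],[0,0,0],[0,-20,0],[0,-40,0]]' --grip '[60,60,60,60,60]'

```text
time: 41.8
tool_pos: [0.5807, -0.3539, 0.1249]
tcp_rot: [-0.054, 2.211, -2.199]
wrist_force: [1.1, -0.0, -0.9]
width: 0.6
```

Call:
jog_arm --turn '[[0,0,0],[0,-0.06,0],[0,0,0]]' --slide '[[0,-40,0],[0,-18,0],[0,0,0]]' --grip '[60,60,60]'

```text
time: 42.1
tool_pos: [0.5863, -0.3576, 0.1924]
tcp_rot: [-0.102, 2.161, -2.172]
wrist_force: [0.2, -0.1, 0.1]
width: 0.602
```

```bash
python3 two.py d26;python3 -c "
from h import *
plan(.4980,.0492,.17,-1.47)"
```

```text
t 42.2 pos [ 0.5837 -0.3559  0.187 ] jawyaw -1.471 tilt(toolframe) [-0.  0.  0.] q6 0.89 F [ 0.2 -0.3  0.2] T [-0.031  0.001 -0.031] w 0.6
turn y -0.001 | slide after turn mm [  44.5   17.  -411.6] | slide before turn [  45.1   17.  -411.6]
```

View pics/d26.png

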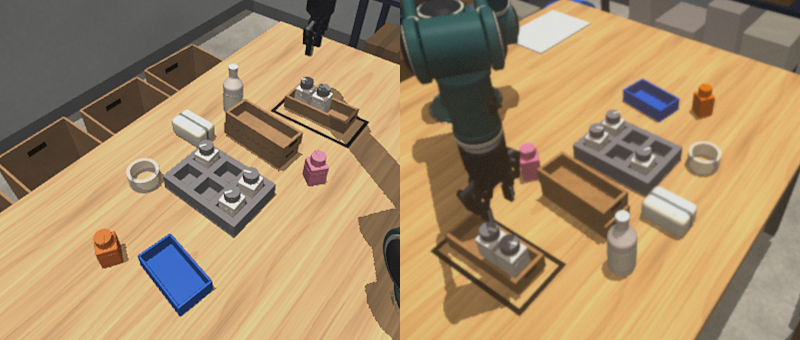

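Two jars are standing upright in the tray. Now J3.

Call:
jog_arm --turn '[[0,0,0],[0,0,0],[0,0,0],[0,0,0],[0,0,0]]' --slide '[[3,0,-27],[5,0,-46],[5,0,-46],[5,0,-46],[5,0,-46]]' --grip '[60,60,60,60,60]'

```text
time: 42.7
tool_pos: [0.5373, -0.1462, 0.184]
tcp_rot: [-0.113, 2.175, -2.171]
wrist_force: [0.7, 0.1, 0.6]
width: 0.602
```

Call:
jog_arm --turn '[[0,0,0],[0,0,0],[0,0,0],[0,0,0],[0,0,0]]' --slide '[[5,0,-46],[5,0,-46],[5,0,-46],[5,0,-42],[2,0,-20]]' --grip '[60,60,60,60,60]'

```text
time: 43.2
tool_pos: [0.4947, 0.0513, 0.1843]
tcp_rot: [-0.117, 2.173, -2.171]
wrist_force: [1.0, -0.4, 0.1]
width: 0.6
```

Call:
jog_arm --turn '[[0,0,0],[0,0,0],[0,0,0],[0,0,0],[0,0,0]]' --slide '[[0,20,0],[0,30,0],[0,15,0],[0,0,0],[0,0,0]]' --grip '[60,60,60,60,60]'

```text
time: 43.7
tool_pos: [0.4964, 0.0484, 0.1207]
tcp_rot: [-0.113, 2.172, -2.172]
wrist_force: [1.0, -0.4, 0.1]
width: 0.6
```

```bash
python3 -c "
from h import *
from lids import lids
p=shot('wrist');plan(.4980,.0492,.057,-1.47)
for o in lids(p):print(o)"
```

```text
t 43.75 pos [0.4975 0.0484 0.1219] jawyaw -1.471 tilt(toolframe) [0.    0.    0.001] q6 1.52 F [ 0.3 -0.2 -0.2] T [-0.022 -0.019 -0.034] w 0.598
turn y -0.001 | slide after turn mm [-0.7 64.9 -0.8] | slide before turn [-0.7 64.9 -0.8]
([96, 186, 79, 74, 4464], [497.8, 123.9], 20.6, 'bar', 1.077, 391)
([237, 200, 75, 73, 4212], [497.4, 49.2], 20.6, 'bar', 0.379, 165)
```

Call:
jog_arm --turn '[[0,0,0],[0,0,0],[0,0,0],[0,0,0],[0,0,0]]' --slide '[[0,25,-0.5],[0,25,0],[0,10,0],[0,4,0],[0,0,0]]' --grip '[60,60,60,60,60]'

```text
time: 44.25
tool_pos: [0.4982, 0.049, 0.0588]
tcp_rot: [-0.109, 2.17, -2.17]
wrist_force: [-0.3, -1.5, 0.2]
width: 0.597
```

Call:
jog_arm --turn '[[0,0,0],[0,0,0],[0,0,0],[0,0,0]]' --slide '[[0,0,0],[0,0,0],[0,0,0],[0,0,0]]' --grip '[45,40,40,40]' --newtons 35

```text
time: 44.65
tool_pos: [0.499, 0.0493, 0.0597]
tcp_rot: [-0.106, 2.169, -2.168]
wrist_force: [0.1, 2.8, 5.4]
width: 0.453
```

Call:
jog_arm --turn '[[0,0,0],[0,0,0],[0,0,0],[0,0,0],[0,0,0]]' --slide '[[0,-10,0],[0,-30,0],[0,-40,0],[0,-40,0],[0,-12,0]]' --grip '[40,40,40,40,40]'

```text
time: 45.15
tool_pos: [0.5002, 0.0488, 0.1952]
tcp_rot: [-0.102, 2.166, -2.167]
wrist_force: [1.1, -0.1, -2.7]
width: 0.454
```

```bash
python3 -c "
from h import *
a=.018;x=.5242-.060*np.cos(a);y=-.3566-.060*np.sin(a);print(x,y)
plan(x,y,.18,-1.53)"
```

```text
0.46420971973756286 -0.35767994168094475
t 45.15 pos [0.5002 0.0488 0.1952] jawyaw -1.47 tilt(toolframe) [-0.001  0.    -0.007] q6 1.52 F [ 1.1 -0.1 -2.7] T [-0.002 -0.026 -0.01 ] w 0.454
turn y 0.06 | slide after turn mm [ 52.7  15.2 404.7] | slide before turn [ 77.   15.  400.8]
```

Call:
jog_arm --turn '[[0,0,0],[0,0,0],[0,0,0],[0,0,0],[0,0,0]]' --slide '[[4,0,20],[7,0,36],[8,0,43],[8,0,43],[8,0,43]]' --grip '[40,40,40,40,40]'

```text
time: 45.65
tool_pos: [0.4798, -0.1398, 0.1888]
tcp_rot: [-0.113, 2.171, -2.17]
wrist_force: [1.1, -0.2, -2.4]
width: 0.459
```

Call:
jog_arm --turn '[[0,0,0],[0,0,0],[0,0,0],[0,0,0],[0,0,0]]' --slide '[[8,0,43],[8,0,43],[8,0,43],[8,0,40],[6,0,30]]' --grip '[40,40,40,40,40]'

```text
time: 46.15
tool_pos: [0.4619, -0.3423, 0.1884]
tcp_rot: [-0.111, 2.173, -2.17]
wrist_force: [-0.5, -0.1, -3.5]
width: 0.455
```

Call:
jog_arm --turn '[[0,0.06,0],[0,0,0],[0,0,0],[0,0,0],[0,0,0]]' --slide '[[3,0,17],[0,0,0],[0,25,0],[0,15,0],[0,0,0]]' --grip '[40,40,40,40,40]'

```text
time: 46.65
tool_pos: [0.4598, -0.3546, 0.1459]
tcp_rot: [-0.054, 2.21, -2.197]
wrist_force: [-0.1, 0.1, -3.1]
width: 0.451
```

```bash
python3 -c "
from h import *
p=shot('wrist','w27');plan(.4642,-.3577,.07,-1.53)"
```

```text
t 46.7 pos [ 0.4609 -0.3555  0.1478] jawyaw -1.529 tilt(toolframe) [0.004 0.    0.004] q6 0.83 F [-0.3  0.2 -1.7] T [ 0.022 -0.04   0.017] w 0.455
turn y 0.001 | slide after turn mm [-3.6 77.7  2.7] | slide before turn [-3.6 77.7  2.7]
```

View pics/w27.png

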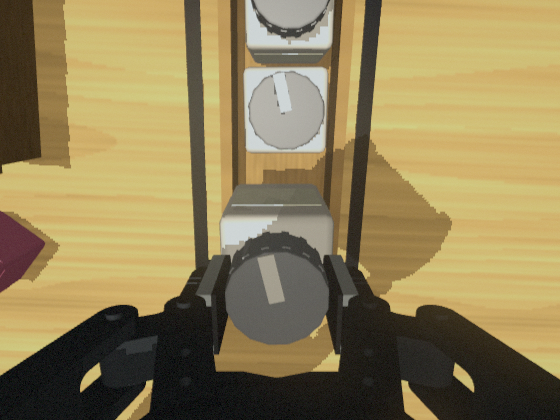

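Call:
jog_arm --turn '[[0,0,0],[0,0,0],[0,0,0],[0,0,0]]' --slide '[[-1.5,20,0.5],[0,20,0],[0,13,0],[0,0,0]]' --grip '[40,40,40,40]'

```text
time: 47.1
tool_pos: [0.4628, -0.3566, 0.0955]
tcp_rot: [-0.049, 2.205, -2.199]
wrist_force: [0.1, -0.2, -2.5]
width: 0.451
```

Call:
jog_arm --turn '[[0,0,0],[0,0,0]]' --slide '[[0,2,0],[0,0,0]]' --grip '[40,40]'

```text
time: 47.3
tool_pos: [0.4647, -0.3585, 0.0964]
tcp_rot: [-0.044, 2.199, -2.201]
wrist_force: [-0.1, 0.5, -3.9]
width: 0.456
```

```bash
python3 -c "
from h import *
plan(.4642,-.3577,.071,-1.53)"
```

```text
t 47.3 pos [ 0.4647 -0.3585  0.0964] jawyaw -1.53 tilt(toolframe) [-0.001  0.    -0.001] q6 0.83 F [-0.1  0.5 -3.9] T [ 0.008 -0.012  0.026] w 0.456
turn y 0.0 | slide after turn mm [ 0.5 25.4 -0.9] | slide before turn [ 0.5 25.4 -0.9]
```

Call:
jog_arm --turn '[[0,0,0],[0,0,0],[0,0,0],[0,0,0],[0,0,0]]' --slide '[[0,10,0],[0,6,0],[0,4,0],[0,3,0],[0,0,0]]' --grip '[40,40,40,40,40]'

```text
time: 47.8
tool_pos: [0.4639, -0.3579, 0.0718]
tcp_rot: [-0.045, 2.202, -2.2]
wrist_force: [0.0, 0.6, -2.8]
width: 0.455
```

Call:
jog_arm --turn '[[0,0,0],[0,0,0],[0,0,0]]' --slide '[[0,1,0],[0,0,0],[0,0,0]]' --grip '[40,40,40]'

```text
time: 48.1
tool_pos: [0.4641, -0.3581, 0.0715]
tcp_rot: [-0.045, 2.201, -2.201]
wrist_force: [-0.0, -0.2, -2.9]
width: 0.456
```

Call:
jog_arm --turn '[[0,0,0],[0,0,0],[0,0,0]]' --slide '[[0,1,0],[0,0,0],[0,0,0]]' --grip '[40,40,40]'

```text
time: 48.4
tool_pos: [0.4646, -0.3582, 0.0712]
tcp_rot: [-0.044, 2.2, -2.201]
wrist_force: [0.2, 1.3, 3.2]
width: 0.456
```

Contact (Fz +3.2). Releasing.

Call:
jog_arm --turn '[[0,0,0],[0,0,0],[0,0,0],[0,0,0],[0,0,0]]' --slide '[[0,0,0],[0,0,0],[0,0,0],[0,-20,0],[0,-40,0]]' --grip '[60,60,60,60,60]'

```text
time: 48.9
tool_pos: [0.4612, -0.3558, 0.1267]
tcp_rot: [-0.052, 2.21, -2.198]
wrist_force: [1.2, -0.5, -0.7]
width: 0.6
```

Call:
jog_arm --turn '[[0,0,0],[0,0,0],[0,0,0]]' --slide '[[0,-40,0],[0,-18,0],[0,0,0]]' --grip '[60,60,60]'

```text
time: 49.2
tool_pos: [0.4662, -0.36, 0.1928]
tcp_rot: [-0.038, 2.192, -2.204]
wrist_force: [-0.1, -0.3, 0.6]
width: 0.602
```

```bash
python3 two.py d28;python3 - <<'E'
from h import *
p=shot('wrist','w28');plan(.4979,.1238,.19,-1.53)
p=shot('side');w=world(p);a=p['img'].astype(int);f=w.reshape(-1,3);c=a.reshape(-1,3)
q=shot('scene');w2=world(q);a2=q['img'].astype(int)
for w,a in((w,a),(w2,a2)):
    with np.errstate(invalid='ignore'):
        m=(w[...,0]>.3)&(w[...,0]<.75)&(w[...,1]>.2)&(w[...,1]<.5)&(abs(w[...,2]-.045)<.005)&(a[...,2]>a[...,0]+40)
    print('tub',m.sum(),cv2.minAreaRect((w[m][:,:2]*1000).astype(np.float32)))
E
```

```text
t 49.35 pos [ 0.4632 -0.3575  0.1868] jawyaw -1.53 tilt(toolframe) [0.001 0.    0.002] q6 0.83 F [-0.2  0.6 -0.7] T [-0.021 -0.016  0.023] w 0.599
turn y -0.0 | slide after turn mm [ -54.3   -2.6 -479.4] | slide before turn [ -54.3   -2.6 -479.4]
tub 594 ((488.1309509277344, 338.0150451660156), (91.33453369140625, 161.4119415283203), 80.26712036132812)
tub 222 ((492.83111572265625, 335.97198486328125), (94.2304916381836, 160.00230407714844), 80.7046127319336)
```

View pics/d28.png

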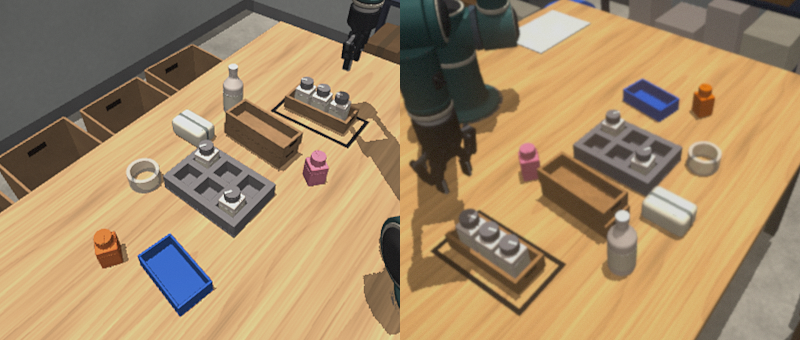

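View pics/w28.png

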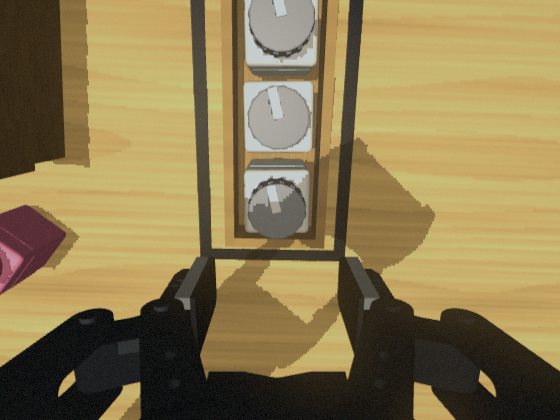

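All three held jars are upright in the tray, and the tub has not moved yet. Now J1.

Call:
jog_arm --turn '[[0,-0.06,0],[0,0,0],[0,0,0],[0,0,0],[0,0,0]]' --slide '[[0,0,0],[-6,0,-28],[-9,0,-46],[-9,0,-46],[-9,0,-46]]' --grip '[60,60,60,60,60]'

```text
time: 49.95
tool_pos: [0.479, -0.1877, 0.1864]
tcp_rot: [-0.111, 2.173, -2.17]
wrist_force: [0.6, 0.0, -0.3]
width: 0.597
```

Call:
jog_arm --turn '[[0,0,0],[0,0,0],[0,0,0],[0,0,0],[0,0,0]]' --slide '[[-9,0,-46],[-9,0,-46],[-9,0,-46],[-9,0,-46],[-9,0,-46]]' --grip '[60,60,60,60,60]'

```text
time: 50.45
tool_pos: [0.5006, 0.0456, 0.1867]
tcp_rot: [-0.112, 2.171, -2.171]
wrist_force: [0.4, -0.5, 0.3]
width: 0.598
```

```bash
python3 -c "
from h import *
plan(.4979,.1238,.12,-1.47)"
```

```text
t 50.45 pos [0.5006 0.0456 0.1867] jawyaw -1.47 tilt(toolframe) [0.    0.    0.003] q6 1.51 F [ 0.4 -0.5  0.3] T [-0.021 -0.012 -0.024] w 0.598
turn y -0.0 | slide after turn mm [ -5.4  66.7 -78.1] | slide before turn [ -5.4  66.7 -78.1]
```

Call:
jog_arm --turn '[[0,0,0],[0,0,0],[0,0,0],[0,0,0],[0,0,0]]' --slide '[[-3,0,-35],[0,15,-15],[0,30,0],[0,15,0],[0,0,0]]' --grip '[60,60,60,60,60]'

```text
time: 50.95
tool_pos: [0.4961, 0.0927, 0.1239]
tcp_rot: [-0.119, 2.173, -2.175]
wrist_force: [-0.2, 0.2, 0.6]
width: 0.601
```

```bash
python3 -c "
from h import *
from lids import lids
p=shot('wrist');plan(.4979,.1239,.058,-1.47)
for o in lids(p):print(o)"
```

```text
t 51.0 pos [0.4977 0.0928 0.1259] jawyaw -1.471 tilt(toolframe) [-0.     0.     0.005] q6 1.61 F [0.1 0.8 0.5] T [ 0.017  0.011 -0.033] w 0.599
turn y -0.001 | slide after turn mm [ -3.7  67.9 -31. ] | slide before turn [ -3.6  67.9 -31. ]
([181, 191, 75, 73, 4080], [497.7, 124.2], 20.6, 'bar', 1.026, 281)
```

Call:
jog_arm --turn '[[0,0,0],[0,0,0],[0,0,0],[0,0,0],[0,0,0]]' --slide '[[-2.5,0,-31],[0,0,0],[0,25,0],[0,20,0],[0,0,0]]' --grip '[60,60,60,60,60]'

```text
time: 51.5
tool_pos: [0.4973, 0.1236, 0.0815]
tcp_rot: [-0.113, 2.171, -2.173]
wrist_force: [-0.5, 0.1, -0.1]
width: 0.605
```

```bash
python3 -c "
from h import *
plan(.4978,.1241,.058,-1.47)"
```

```text
t 51.5 pos [0.4973 0.1236 0.0815] jawyaw -1.471 tilt(toolframe) [-0.001  0.     0.004] q6 1.67 F [-0.5  0.1 -0.1] T [ 0.024 -0.    -0.026] w 0.605
turn y -0.001 | slide after turn mm [-0.6 23.5 -0.5] | slide before turn [-0.6 23.5 -0.5]
```

Call:
jog_arm --turn '[[0,0,0],[0,0,0],[0,0,0]]' --slide '[[0,15,0],[0,8,0],[0,0,0]]' --grip '[60,60,60]'

```text
time: 51.8
tool_pos: [0.4988, 0.1243, 0.0602]
tcp_rot: [-0.11, 2.17, -2.171]
wrist_force: [-0.9, -0.3, 1.1]
width: 0.604
```

Call:
jog_arm --turn '[[0,0,0],[0,0,0],[0,0,0],[0,0,0]]' --slide '[[0,0,0],[0,0,0],[0,0,0],[0,0,0]]' --grip '[45,40,40,40]' --newtons 35

```text
time: 52.2
tool_pos: [0.4999, 0.1251, 0.0613]
tcp_rot: [-0.108, 2.169, -2.169]
wrist_force: [-0.3, -0.9, 3.0]
width: 0.453
```

Call:
jog_arm --turn '[[0,0,0],[0,0,0],[0,0,0],[0,0,0],[0,0,0]]' --slide '[[0,-10,0],[0,-30,0],[0,-40,0],[0,-30,0],[0,0,0]]' --grip '[40,40,40,40,40]'

```text
time: 52.7
tool_pos: [0.5028, 0.1257, 0.1762]
tcp_rot: [-0.099, 2.167, -2.163]
wrist_force: [0.9, 0.9, -2.0]
width: 0.457
```

```bash
cat > tub.py <<'E'
from h import *
for n in('side','scene'):
    p=shot(n);w=world(p);a=p['img'].astype(int)
    with np.errstate(invalid='ignore'):
        m=(w[...,0]>.3)&(w[...,0]<.75)&(w[...,1]>.2)&(w[...,1]<.5)&(abs(w[...,2]-.045)<.005)&(a[...,2]>a[...,0]+40)
    print('tub',m.sum(),cv2.minAreaRect((w[m][:,:2]*1000).astype(np.float32)))
E
python3 tub.py; python3 -c "
from h import *
plan(.455,.343,.17,-1.74)"
```

```text
tub 595 ((487.97216796875, 337.8236083984375), (91.94558715820312, 160.4264373779297), 80.08378601074219)
tub 231 ((492.0904235839844, 336.5484924316406), (92.59477233886719, 161.6574249267578), 79.56480407714844)
t 52.8 pos [0.4992 0.125  0.1709] jawyaw -1.47 tilt(toolframe) [ 0.     0.    -0.001] q6 1.67 F [ 0.4  0.1 -2.3] T [ 0.02   0.047 -0.042] w 0.454
turn y 0.27 | slide after turn mm [  80.3    0.9 -207.4] | slide before turn [  22.     0.9 -221.3]
```

Call:
jog_arm --turn '[[0,0,0],[0,0,0],[0,0,0],[0,0,0],[0,0,0]]' --slide '[[2,0,-20],[4,0,-40],[4,0,-40],[4,0,-40],[4,0,-40]]' --grip '[40,40,40,40,40]'

```text
time: 53.3
tool_pos: [0.4607, 0.3025, 0.1673]
tcp_rot: [-0.114, 2.169, -2.175]
wrist_force: [0.8, 0.5, -2.1]
width: 0.452
```

Call:
jog_arm --turn '[[0,0,0],[0,0.09,0],[0,0.09,0],[0,0.09,0],[0,0,0]]' --slide '[[4,0,-41],[0,0,0],[0,20,0],[0,20,0],[0,0,0]]' --grip '[40,40,40,40,40]'

```text
time: 53.8
tool_pos: [0.4506, 0.3399, 0.1242]
tcp_rot: [-0.17, -2.121, 2.137]
wrist_force: [-1.3, -0.3, -3.1]
width: 0.454
```

```bash
python3 -c "
from h import *
plan(.455,.343,.06,-1.74);shot('wrist','w29')"; python3 two.py d29
```

```text
t 53.8 pos [0.4506 0.3399 0.1242] jawyaw -1.74 tilt(toolframe) [-0.008  0.     0.009] q6 2.34 F [-1.3 -0.3 -3.1] T [-0.075  0.047 -0.01 ] w 0.454
turn y 0.0 | slide after turn mm [-4.4 64.1 -4.3] | slide before turn [-4.4 64.1 -4.3]
```

View pics/w29.png

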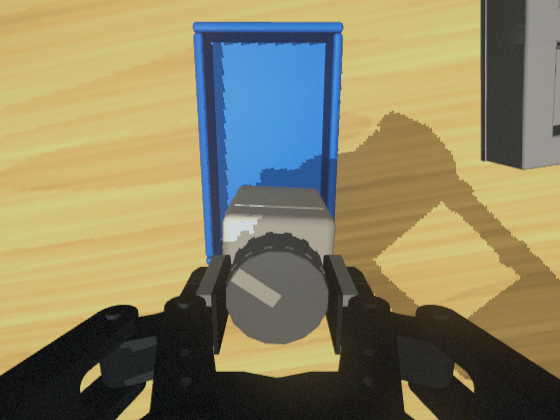

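View pics/d29.png

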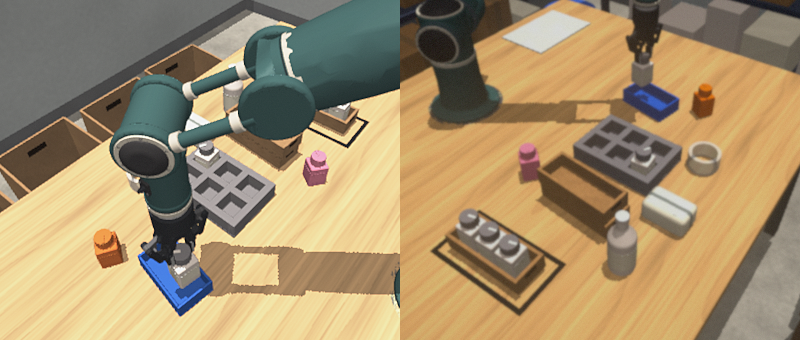

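Call:
jog_arm --turn '[[0,0,0],[0,0,0]]' --slide '[[0,0,0],[0,0,0]]' --grip '[40,40]'

```text
time: 54.15
tool_pos: [0.4557, 0.3429, 0.1315]
tcp_rot: [-0.182, -2.135, 2.133]
wrist_force: [-0.3, 0.8, -1.6]
width: 0.452
```

```bash
cat > tubw.py <<'E'
from h import *
p=shot('wrist');w=world(p);a=p['img'].astype(int)
with np.errstate(invalid='ignore'): m=(abs(w[...,2]-.045)<.004)&(a[...,2]>a[...,0]+40)
q=w[m][:,:2]*1000
r=cv2.minAreaRect(q.astype(np.float32));print('rect',r)
b=cv2.boxPoints(r);
# orient: long axis yaw near -0.17; use width mid and far end
ang=np.deg2rad(r[2]);ang=min([ang+k*np.pi/2 for k in range(-3,4)],key=lambda t:abs(t+.17))
u=np.array([np.cos(ang),np.sin(ang)]);v=np.array([-u[1],u[0]])
lo,hi=(q@u).min(),(q@u).max();vl,vh=(q@v).min(),(q@v).max()
c=u*(hi-80)+v*(vl+vh)/2;print('yaw',round(ang,3),'width',round(vh-vl,1),'centre from far end',c.round(1),'spots',(c+36*u).round(1),(c-36*u).round(1))
E
python3 tubw.py;python3 -c "
from h import *
plan(.455,.343,.06,-1.74)"
```

```text
rect ((494.6961669921875, 336.544189453125), (91.67068481445312, 148.93692016601562), 80.39134979248047)
yaw -0.168 width 91.7 centre from far end [489.2 337.5] spots [524.7 331.5] [453.7 343.5]
t 54.2 pos [0.4557 0.3429 0.1315] jawyaw -1.74 tilt(toolframe) [ 0.001  0.    -0.001] q6 2.34 F [ 0.2 -0.1 -2.2] T [-0.02  -0.03   0.014] w 0.453
turn y 0.0 | slide after turn mm [ 0.8 71.5  0.1] | slide before turn [ 0.8 71.5  0.1]
```

Call:
jog_arm --turn '[[0,0,0],[0,0,0],[0,0,0],[0,0,0],[0,0,0]]' --slide '[[2,15,0],[0,20,0],[0,15,0],[0,10,0],[0,0,0]]' --grip '[40,40,40,40,40]'

```text
time: 54.7
tool_pos: [0.4514, 0.3418, 0.0679]
tcp_rot: [-0.177, -2.129, 2.135]
wrist_force: [-0.2, 0.4, -2.7]
width: 0.454
```

Call:
jog_arm --turn '[[0,0,0],[0,0,0],[0,0,0],[0,0,0]]' --slide '[[0,5,0],[0,2,0],[0,0,0],[0,0,0]]' --grip '[40,40,40,40]'

```text
time: 55.1
tool_pos: [0.4534, 0.3432, 0.0639]
tcp_rot: [-0.182, -2.134, 2.133]
wrist_force: [0.1, -0.1, -2.6]
width: 0.451
```

```bash
python3 -c "
from h import *
plan(.4537,.3435,.0605,-1.74)"
```

```text
t 55.1 pos [0.4534 0.3432 0.0639] jawyaw -1.74 tilt(toolframe) [ 0.001  0.    -0.001] q6 2.34 F [ 0.1 -0.1 -2.6] T [ 0.049 -0.005 -0.017] w 0.451
turn y 0.0 | slide after turn mm [-0.2  3.4 -0.3] | slide before turn [-0.2  3.4 -0.3]
```

Call:
jog_arm --turn '[[0,0,0],[0,0,0],[0,0,0],[0,0,0],[0,0,0]]' --slide '[[0,1,0],[0,1,0],[0,1,0],[0,0,0],[0,0,0]]' --grip '[40,40,40,40,40]'

```text
time: 55.6
tool_pos: [0.4534, 0.3433, 0.0613]
tcp_rot: [-0.182, -2.134, 2.133]
wrist_force: [-1.2, -0.2, 6.1]
width: 0.459
```

Call:
jog_arm --turn '[[0,0,0],[0,0,0],[0,0,0],[0,0,0],[0,0,0]]' --slide '[[0,0,0],[0,0,0],[0,0,0],[0,-20,0],[0,-40,0]]' --grip '[60,60,60,60,60]'

```text
time: 56.1
tool_pos: [0.45, 0.3407, 0.1167]
tcp_rot: [-0.173, -2.124, 2.136]
wrist_force: [-0.2, -0.4, 0.2]
width: 0.601
```

Call:
jog_arm --turn '[[0,0,0],[0,-0.1,0],[0,-0.1,0],[0,-0.07,0]]' --slide '[[0,-40,0],[0,-20,0],[0,0,0],[0,0,0]]' --grip '[60,60,60,60]'

```text
time: 56.5
tool_pos: [0.4538, 0.3434, 0.1818]
tcp_rot: [-0.111, 2.168, -2.165]
wrist_force: [0.0, 0.3, -1.0]
width: 0.604
```

```bash
python3 two.py d30; python3 -c "
from h import *
plan(.6496,.0471,.12,-1.47);shot('wrist','w30')"
```

```text
t 56.6 pos [0.4531 0.3429 0.1805] jawyaw -1.47 tilt(toolframe) [ 0.  0. -0.] q6 2.07 F [-0.3  0.3 -0.1] T [ 0.016 -0.02   0.046] w 0.605
turn y 0.0 | slide after turn mm [-165.7   60.5  314.1] | slide before turn [-165.7   60.5  314.1]
```

View pics/w30.png

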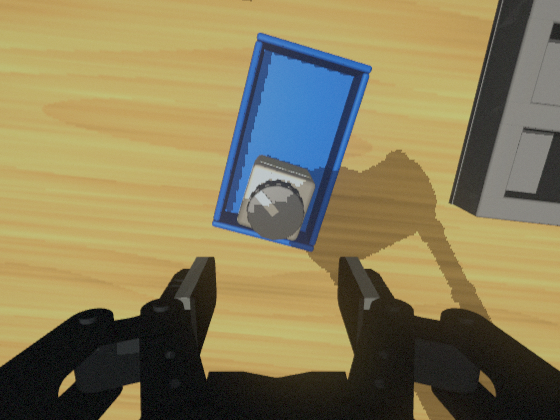

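Loose jar J1 stands in the tub at (275,205). Now J5.

Call:
jog_arm --turn '[[0,0,0],[0,0,0],[0,0,0],[0,0,0],[0,0,0]]' --slide '[[-12,0,24],[-22,0,42],[-22,0,42],[-22,0,42],[-22,0,42]]' --grip '[60,60,60,60,60]'

```text
time: 57.15
tool_pos: [0.5724, 0.1604, 0.1799]
tcp_rot: [-0.108, 2.171, -2.171]
wrist_force: [0.9, -0.1, 0.3]
width: 0.6
```

Call:
jog_arm --turn '[[0,0,0],[0,0,0],[0,0,0],[0,0,0],[0,0,0]]' --slide '[[-22,0,42],[-22,0,42],[-22,0,38],[0,20,0],[0,20,0]]' --grip '[60,60,60,60,60]'

```text
time: 57.65
tool_pos: [0.6512, 0.0453, 0.1401]
tcp_rot: [-0.103, 2.172, -2.172]
wrist_force: [-0.7, 0.6, -0.9]
width: 0.599
```

Call:
jog_arm --turn '[[0,0,0],[0,0,0],[0,0,0]]' --slide '[[0,20,0],[0,0,0],[0,0,0]]' --grip '[60,60,60]'

```text
time: 57.95
tool_pos: [0.6492, 0.0472, 0.1197]
tcp_rot: [-0.11, 2.171, -2.171]
wrist_force: [0.5, 0.1, -0.2]
width: 0.599
```

```bash
python3 -c "
from h import *
from lids import lids
p=shot('wrist','w31');plan(.6496,.0471,.058,-1.47)
for o in lids(p):print(o)"
```

```text
t 58.0 pos [0.6501 0.0473 0.1209] jawyaw -1.471 tilt(toolframe) [-0.  0. -0.] q6 1.51 F [-0.6  0.5  0.9] T [ 0.035 -0.023 -0.036] w 0.602
turn y -0.001 | slide after turn mm [ 0.6 62.9  0.2] | slide before turn [ 0.6 62.9  0.2]
([239, 202, 75, 73, 4242], [649.7, 47.1], 20.6, 'bar', 1.001, 56)
```

View pics/w31.png

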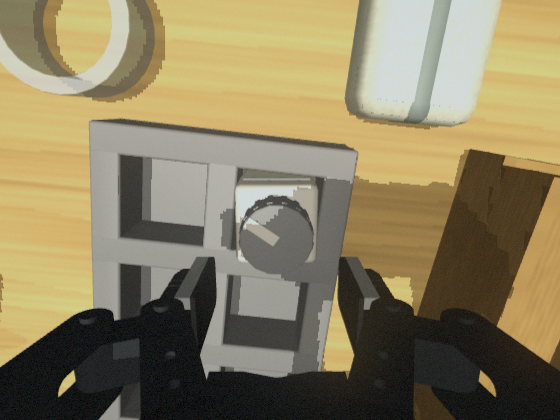

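Call:
jog_arm --turn '[[0,0,0],[0,0,0],[0,0,0],[0,0,0],[0,0,0]]' --slide '[[0,25,0],[0,20,0],[0,12,0],[0,4,0],[0,0,0]]' --grip '[60,60,60,60,60]'

```text
time: 58.5
tool_pos: [0.65, 0.0474, 0.0597]
tcp_rot: [-0.109, 2.17, -2.17]
wrist_force: [-1.0, 0.4, -0.3]
width: 0.601
```

Call:
jog_arm --turn '[[0,0,0],[0,0,0],[0,0,0],[0,0,0]]' --slide '[[0,0,0],[0,0,0],[0,0,0],[0,0,0]]' --grip '[45,40,40,40]' --newtons 35

```text
time: 58.9
tool_pos: [0.6508, 0.0475, 0.0608]
tcp_rot: [-0.107, 2.169, -2.168]
wrist_force: [-1.0, 2.0, 5.3]
width: 0.457
```

Call:
jog_arm --turn '[[0,0,0],[0,0,0],[0,0,0],[0,0,0],[0,0,0]]' --slide '[[0,-10,0],[0,-30,0],[0,-40,0],[0,-30,0],[0,0,0]]' --grip '[40,40,40,40,40]'

```text
time: 59.4
tool_pos: [0.6534, 0.0472, 0.1756]
tcp_rot: [-0.098, 2.164, -2.165]
wrist_force: [0.8, -0.7, -1.7]
width: 0.455
```

```bash
python3 tub.py; python3 -c "
from h import *
plan(.5247,.3315,.17,-1.74)"
```

```text
tub 587 ((488.38470458984375, 337.72772216796875), (91.70394897460938, 161.8099822998047), 80.16544342041016)
tub 132 ((491.69561767578125, 335.9914245605469), (91.48757934570312, 162.66737365722656), 81.07353210449219)
t 59.5 pos [0.6498 0.0471 0.1697] jawyaw -1.47 tilt(toolframe) [-0.     0.    -0.001] q6 1.5 F [-0.6 -0.5 -3.2] T [-0.019 -0.002 -0.   ] w 0.452
turn y 0.27 | slide after turn mm [ 171.2   -0.5 -259.3] | slide before turn [  95.8   -0.5 -295.6]
```

Call:
jog_arm --turn '[[0,0,0],[0,0,0],[0,0,0],[0,0,0],[0,0,0]]' --slide '[[6,0,-20],[12,0,-37],[13,0,-40],[13,0,-40],[13,0,-40]]' --grip '[40,40,40,40,40]'

```text
time: 60.0
tool_pos: [0.5723, 0.2179, 0.1657]
tcp_rot: [-0.115, 2.171, -2.175]
wrist_force: [-0.2, 0.0, -2.8]
width: 0.452
```

Call:
jog_arm --turn '[[0,0,0],[0,0,0],[0,0,0],[0,0.09,0],[0,0.09,0]]' --slide '[[13,0,-40],[13,0,-40],[12,0,-38],[0,0,0],[0,0,0]]' --grip '[40,40,40,40,40]'

```text
time: 60.5
tool_pos: [0.5226, 0.3315, 0.1656]
tcp_rot: [-0.081, -2.174, 2.182]
wrist_force: [-0.3, 0.1, -3.6]
width: 0.45
```

Call:
jog_arm --turn '[[0,0.09,0],[0,0,0],[0,0,0],[0,0,0]]' --slide '[[0,0,0],[0,20,0],[0,10,0],[0,0,0]]' --grip '[40,40,40,40]'

```text
time: 60.9
tool_pos: [0.5223, 0.3292, 0.1344]
tcp_rot: [-0.172, -2.124, 2.135]
wrist_force: [-0.9, 0.7, -3.2]
width: 0.453
```

```bash
python3 tubw.py; python3 tub.py; python3 two.py d32; python3 -c "
from h import *
plan(.5247,.3315,.061,-1.74);shot('wrist','w32')"
```

```text
rect ((490.264892578125, 337.3961486816406), (91.2990493774414, 158.8976287841797), 80.28195190429688)
yaw -0.17 width 91.3 centre from far end [489.7 337.5] spots [525.2 331.4] [454.2 343.6]
tub 492 ((488.322509765625, 337.3816223144531), (92.38198852539062, 161.05662536621094), 80.30106353759766)
tub 137 ((491.55792236328125, 335.91351318359375), (91.77791595458984, 159.73086547851562), 80.61273956298828)
t 61.15 pos [0.5261 0.3314 0.1401] jawyaw -1.74 tilt(toolframe) [ 0.001  0.    -0.001] q6 2.26 F [-0.9 -0.3 -2.7] T [0.003 0.008 0.067] w 0.452
turn y -0.0 | slide after turn mm [ 1.4 79.1  0.2] | slide before turn [ 1.4 79.1  0.2]
```

View pics/w32.png

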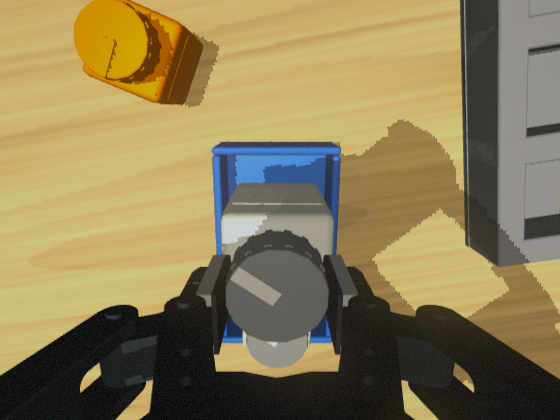

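View pics/d32.png

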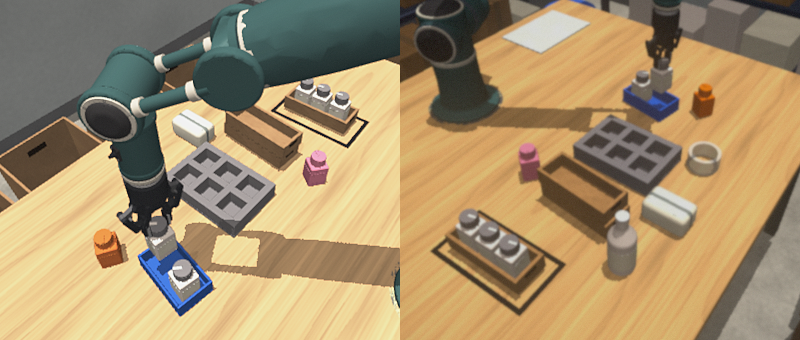

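Aligned over the free end of the tub. Lowering.

Call:
jog_arm --turn '[[0,0,0],[0,0,0],[0,0,0],[0,0,0],[0,0,0]]' --slide '[[0,20,0],[0,25,0],[0,18,0],[0,10,0],[0,0,0]]' --grip '[40,40,40,40,40]'

```text
time: 61.7
tool_pos: [0.5246, 0.3306, 0.0651]
tcp_rot: [-0.179, -2.13, 2.134]
wrist_force: [-0.9, -0.6, -3.1]
width: 0.448
```

Call:
jog_arm --turn '[[0,0,0],[0,0,0],[0,0,0],[0,0,0]]' --slide '[[0,3,0],[0,1,0],[0,0,0],[0,0,0]]' --grip '[40,40,40,40]'

```text
time: 62.1
tool_pos: [0.5261, 0.3315, 0.0633]
tcp_rot: [-0.182, -2.134, 2.133]
wrist_force: [-1.0, -0.4, -2.6]
width: 0.453
```

Call:
jog_arm --turn '[[0,0,0],[0,0,0],[0,0,0]]' --slide '[[0,1,0],[0,0,0],[0,0,0]]' --grip '[40,40,40]'

```text
time: 62.4
tool_pos: [0.5255, 0.3312, 0.0614]
tcp_rot: [-0.181, -2.133, 2.133]
wrist_force: [-0.7, -0.1, -3.1]
width: 0.455
```

Call:
jog_arm --turn '[[0,0,0],[0,0,0],[0,0,0]]' --slide '[[0,1,0],[0,0,0],[0,0,0]]' --grip '[40,40,40]'

```text
time: 62.7
tool_pos: [0.5262, 0.3312, 0.0612]
tcp_rot: [-0.182, -2.134, 2.133]
wrist_force: [0.1, -1.7, 2.3]
width: 0.452
```

Call:
jog_arm --turn '[[0,0,0],[0,0,0],[0,0,0],[0,0,0],[0,0,0]]' --slide '[[0,0,0],[0,0,0],[0,0,0],[0,-20,0],[0,-40,0]]' --grip '[60,60,60,60,60]'

```text
time: 63.2
tool_pos: [0.5223, 0.3294, 0.1165]
tcp_rot: [-0.173, -2.124, 2.135]
wrist_force: [0.9, 0.2, -0.3]
width: 0.599
```

Call:
jog_arm --turn '[[0,0,0],[0,0,0],[0,0,0],[0,0,0],[0,0,0]]' --slide '[[0,-40,0],[0,-30,0],[30,0,0],[20,0,0],[0,0,0]]' --grip '[60,60,60,60,60]'

```text
time: 63.7
tool_pos: [0.4743, 0.34, 0.1907]
tcp_rot: [-0.178, -2.134, 2.133]
wrist_force: [0.6, -0.1, 0.0]
width: 0.597
```

```bash
python3 two.py d33; python3 -c "
from h import *
plan();shot('wrist','w33')"
```

```text
t 63.8 pos [0.4763 0.3397 0.1904] jawyaw -1.739 tilt(toolframe) [ 0.     0.    -0.001] q6 2.32 F [ 0.7  0.6 -0.1] T [-0.04   0.006  0.069] w 0.599
turn y 0 | slide after turn mm [0. 0. 0.] | slide before turn [0. 0. 0.]
```

View pics/w33.png

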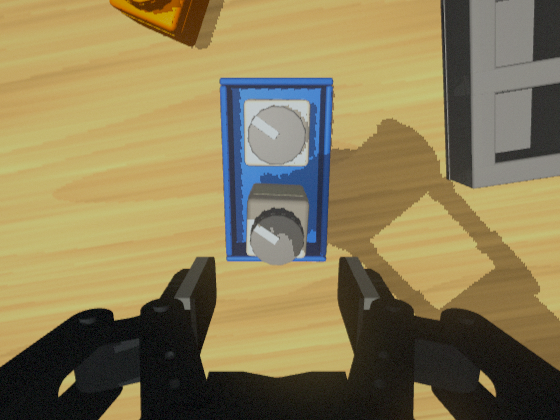

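View pics/d33.png

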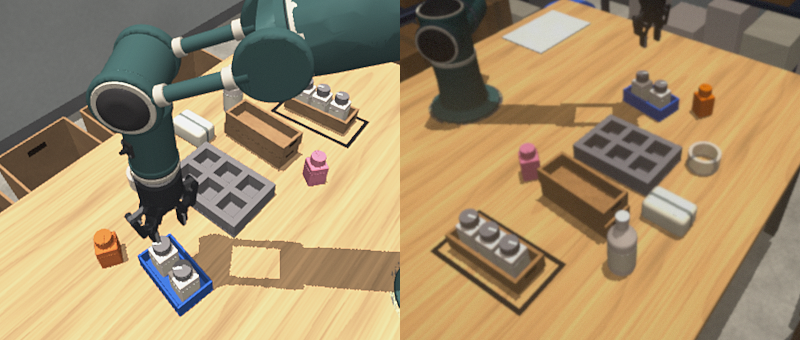

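```bash
python3 - <<'E'
import cv2
a=cv2.imread('pics/w28.png')[0:245,220:340];cv2.imwrite('pics/c28.png',cv2.resize(a,None,fx=2.4,fy=2.4,interpolation=cv2.INTER_CUBIC))
b=cv2.imread('pics/w33.png')[70:270,205:345];cv2.imwrite('pics/c33.png',cv2.resize(b,None,fx=2.4,fy=2.4,interpolation=cv2.INTER_CUBIC))
E
```

```text
(no output)
```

View pics/c28.png

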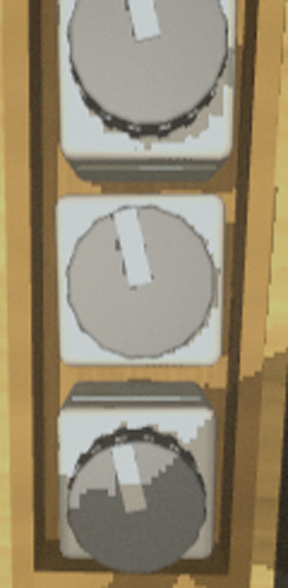

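View pics/c33.png

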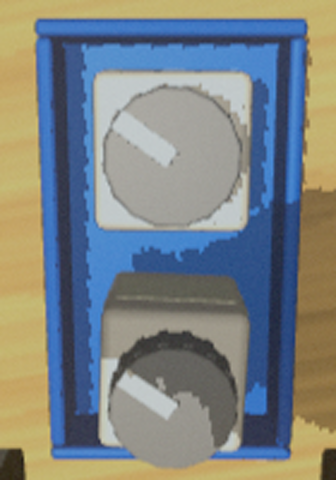

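The tray lids' bars sit about 0.24 rad off the body axis, at their stop. The tub lids' bars are at about 0.95 rad. One last check of the tray and pile, then I hand in.

```bash
python3 - <<'E'
from h import *
p=shot('scene');w=world(p);a=p['img'].astype(int)
with np.errstate(invalid='ignore'):
    m=(w[...,1]<-.28)&(w[...,1]>-.45)&(w[...,0]>.38)&(w[...,0]<.68)&(abs(w[...,2]-.056)<.006)&(a[...,0]>a[...,2]+25)
    k=(w[...,1]>-.2)&(w[...,1]<-.05)&(w[...,0]>.45)&(w[...,0]<.72)&(abs(w[...,2]-.1)<.006)&(a[...,0]>a[...,2]+25)
for n,mm in(('tray',m),('pile',k)):
    q=w[mm];print(n,len(q),cv2.minAreaRect((q[:,:2]*1000).astype(np.float32)),np.linalg.lstsq(np.c_[q[:,:2],np.ones(len(q))],q[:,2],rcond=None)[0].round(3),np.median(q[:,2]).round(4))
for t in('tape_roll','spray','tissue_pack'):print(t,[tow(p,o['xyz']).round(3).tolist() for o in nets.search_frame(t,p)[:1]])
print(bot.read_state()['joint_vel'].round(3))
bot.finish_job()
E
```

```text
tray 895 ((525.064697265625, -355.0494689941406), (219.26202392578125, 87.88606262207031), 1.1116821765899658) [-0.004  0.012  0.064] 0.058
pile 1007 ((586.5183715820312, -124.31884765625), (89.53136444091797, 220.03756713867188), 85.59232330322266) [-0.001  0.001  0.102] 0.1018
tape_roll [[0.759, 0.178, 0.035]]
spray [[0.772, -0.221, 0.106]]
tissue_pack [[0.781, -0.051, 0.064]]
[ 0.    -0.001  0.002  0.002  0.002 -0.   ]
the job is handed in; nothing more can be done
```

I finished the job and handed it in at about 64 s; no verdict was reported. The top tray stands in the tape outline with the three jars whose lids held, at 0 and ±60 mm along its length. The two loose jars stand upright in the tub.

**Last checks, all as expected:**
- **Tray:** it is about 3 mm from the outline's centre, aligned to within about 0.1° and level to about 0.01 rad.
- **Held jars:** the white bars on their lids sit about 0.24 rad off the jar bodies, so the lids are at their stop. This comes from the picture taken after the last one was placed.
- **Loose jars:** the bars sit about 0.95 rad off the jar bodies.
- **Surroundings:** the pile has not moved by more than about 3 mm. The bystanders were only seen in place, since I had not recorded their start positions. The gripper was open and clear of everything.

**One disagreement:** the fingertips stood about 26 mm above the reported TCP, not 17 mm ahead of it as the text says. My first grasp closed on air because of this and moved nothing. I then used the offset measured by the cameras for every grasp and placement.

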